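Load and raise the bench lift

ROBOT

A 6-joint arm with a two-finger parallel gripper is mounted at the origin on the work surface; the furniture and walls round the work are solid. World frame = base frame: x ahead of the robot, y to its left, z up, the work surface at z = 0. Lengths are in m, angles in degrees, forces in N, time in s.
With the tool pointing down it reaches from about 0.375 to 0.975 m from the base axis. Payload 3.8 kg.
Tool frame: the origin (TCP) lies on the centre line of the jaws, within the pads' length; the fingertips stand 25 mm ahead of it and the grasp point (between the pads) lies 6 mm ahead of it; y points along the fingers, x is the direction in which the jaws open and shut, and the axes are right-handed (so a half turn about y gives the same grasp; the last joint's range is limited). The gripper opens to 85 mm and grips with 20 to 120 N. Pads are 22 mm wide; open, the fingers measure 114 mm over their backs; the gripper's body (76 mm by 85 mm) begins 54 mm behind the grasp point. The pads swing forward as they close: fully open they stand 13 mm farther back than shut.
Start: joints at [-75.281, 15.12, 91.902, -0, 72.978, -2.114], TCP at [0.195, -0.646, 0.256] pointing down, gripper open.
Joint ranges: [-150.88, 150.88], [-54.13, 125.18], [17.81, 147.31], [-75.09, 255.09], [0, 152.58], [-146.25, 146.25]. Speed limits (degrees/s): [147.25, 147.25, 180, 180, 180, 180].

INTERFACE

Orientations are given as [roll, pitch, yaw] about the fixed x, y, z axes, in that order (R = Rz(yaw) Ry(pitch) Rx(roll)).
In Python, from cell import robot, eyes gives the robot as it stands. The module is installed in compiled form; this text tells all that it offers.
- The arm moves only by the tool servo_tool, never from a script. Its argument "increments" is a list of rows, each an object with "dp": the shift along the tool's x, y, z in mm, a list of three; "rot": the turn, a rotation vector about the tool's x, y, z in rad, a list of three; "claw": the closure in counts, from 0 (fully open) to 255 (shut). In form: [{"dp": [dx, dy, dz], "rot": [ax, ay, az], "claw": claw}, ...]. A call has 1 to 5 rows; each row shifts and turns the commanded pose from where the row before left it, along the tool's axes as they then stand; what a row does not reach is not made up. A row lasts 1/10 s, in which the tool goes at most 50 mm and 8.59 degrees, less where a joint would pass 70% of its speed; a pose out of reach is approached as far as the arm can. A call with a gripper value outside its range is refused whole. The fingers move at their own pace and stop on an object; "newtons" is the grip in N (left out, the last holds). Time passes only in rows, so rows that do not move let the fingers close. It gives the time, the measured TCP pose, the force and the opening at its end, in the units of the state.
- robot.state(): the state, without advancing time (a new reading comes with each control period).
- eyes.grab_frame(name): name is "scene" or "top" or "wrist"; returns a dict with "color" (400x640x3 uint8, red, green, blue), "mtx" (3x3 intrinsics, pixels), "camera_from_world" (4x4, takes a point from world to camera coordinates). Camera axes: x right, y up, looking along -z (the intrinsics and any distortion apply to the point x, -y, -z); pixel columns grow to the right and rows downward; lengths in m; the calibration is good to about 2 mm. A picture is of the moment at which its call begins. There is no depth.
- robot.finish_job(): hands the job in, once; it reports no verdict.
Trained networks look in a picture, given as the dict that the camera call returned (one of the last four; its "shot" number tells which), for a name from the list of things; names that differ only in an ending like _2 or _b are one class to them, and where a whole thing is asked for, a point or a joint stands for the part that bears it (a point fixed in the world has none). Each returns a list of dicts, best first, with "confidence" (0 to 1); they miss things now and then, are a little off and sometimes report something else, mostly with a low value. They report only what shows in the picture. A call takes as long as a camera call. They do not tell look-alikes from the thing itself.
- eyes.look_for(picture, thing): "at" ([column, row] in pixels, amid what is visible of it).
- eyes.outline_of(picture, thing): "mask" (400x640 bool, what is visible of it) and "at" ([column, row] in pixels, amid what is visible of it).
The state is a dict: "time": time; "qpos": joint angles; "qd": joint speeds; "joint_torque": joint torques, N m; "position": TCP position; "eef_rot": TCP orientation; "wrist_force": force on the tool from outside, world axes, zero at the start; "wrist_torque": the same for the moment, N m; "finger_gap": finger opening in m.
Only numpy, scipy, OpenCV 4.12 (cv2) and the standard library are available. Lean on these libraries where they do the work, as an engineer would, in place of code of your own. Each camera call takes 0.05 s, during which the arm holds its last target. There are 200 camera calls.

TASK

Load the bench lift while its stage is down: pile all the loose carrier plates squarely, one on another, on the stage's square rubber mat, their finger notches facing the front and back of the lift, and stand every measuring cylinder upright on the long rubber mat. Then fold the crank's handle out until it stands straight up, wind the stage up to its top stop, and fold the handle flat again. The cylinders are top-heavy, so never let one fall over, and do not disturb the white squeeze bottle or the beaker behind it.

Things in the scene. Friction and masses are not known exactly. Their poses are not given: they have to be found in the camera images.
- plate_mat (a point): Centre of the top of the square rubber mat (116 mm along x, 116 mm along y) on the lift's aluminium stage; the pile of plates goes here, the plates' own x axes along this x axis (either way round). x points away from the lift's front, z up. Moves up with the stage. The stage is 170 mm (x) by 260 mm (y); its top is 50 mm above the worktop when down, 85 mm when up.
- cylinder_mat (a point): Centre of the top of the long rubber mat (160 mm along x, 92 mm along y) beside it on the same stage, 145 mm to the -y side of plate_mat; the cylinders stand here, anywhere with their feet on the mat (for instance 37 mm either side of the centre along x). Axes as plate_mat.
- stage (a joint): Height of the stage above its lowest position: 0 down, 0.035 m at the top stop. Driven by the crank only, 5 mm per radian, and stays where it is left.
- crank (a joint): Angle of the crank disc, 0 to 7.0 rad (a little over one turn; 7.0 is the top stop); grows counter-clockwise seen from above, which raises the stage. Stiff (about 0.15 to 0.25 N m), stays where it is left. It starts between 0 and 1.
- crank_hub (a point): Centre of the top of the crank disc, on its upright axis: an aluminium disc 100 mm across and 10 mm thick, top 65 mm above the worktop, on a grey gearbox at the front of the lift (the robot's side), at its +y end.
- handle (a joint): Fold angle of the crank handle: 0 folded flat across the disc, 1.571 rad standing straight up (stop). Slight friction keeps it where it is left.
- handle_hinge (a point): Hinge of the folding handle, near the rim of the disc: 42 mm from the crank axis, 26 mm above the disc's top (91 mm above the worktop); its x axis points from the crank axis outward, its y axis is the hinge line. Turns with the disc.
- handle_grip (a point): A point on the axis of the handle, 60 mm from the hinge and 20 mm from its free end. The handle is a round bar, black grip 14 mm in diameter, 80 mm from hinge to free end. Folded, it lies from the hinge over the hub to the far side of the disc, its axis 26 mm above the disc; unfolded it stands straight up above the hinge.
- jar: Small clear beaker, 61 x 64 x 72 mm; origin at its foot. Leave alone.
- washer: White squeeze bottle with a spout, 65 x 109 x 210 mm; origin at its foot. Leave alone.
- plate_1_centre (a point): Grey carrier plate, 104 mm along its x, 104 mm along its y, 18 mm thick, about 0.16 kg; the point is its centre (9 mm above its underside). In the middle of each side across x is a finger notch 22 mm deep and 46 to 48 mm long, so that between the notches it is 60 mm wide along x: grip it there. May be absent.
- plate_2_centre (a point): Grey carrier plate, 104 mm along its x, 104 mm along its y, 18 mm thick, about 0.16 kg; the point is its centre (9 mm above its underside). In the middle of each side across x is a finger notch 22 mm deep and 46 to 48 mm long, so that between the notches it is 60 mm wide along x: grip it there. May be absent.
- plate_3_centre (a point): Grey carrier plate, 104 mm along its x, 104 mm along its y, 18 mm thick, about 0.16 kg; the point is its centre (9 mm above its underside). In the middle of each side across x is a finger notch 22 mm deep and 46 to 48 mm long, so that between the notches it is 60 mm wide along x: grip it there. May be absent.
- cylinder_1_centre (a point): Stoppered glass measuring cylinder, 215 mm tall, top-heavy, about 0.2 kg: white round foot 56 mm across, 10 mm thick; glass tube 28 mm in diameter with white rings; grey stopper 29 mm across filling the top 25 mm. The point is half-way up on its axis (107.5 mm above its underside). May be absent.
- cylinder_2_centre (a point): Stoppered glass measuring cylinder, 215 mm tall, top-heavy, about 0.2 kg: white round foot 56 mm across, 10 mm thick; glass tube 28 mm in diameter with white rings; grey stopper 29 mm across filling the top 25 mm. The point is half-way up on its axis (107.5 mm above its underside). May be absent.
There are look-alikes about, which are no part of the job. What is shaped like the part that bears cylinder_2_centre but purple is not meant. Leave any orange look-alike of the part that bears cylinder_1_centre alone.

How it is judged (in metres and radians):
On the way, in this order (a step that is already met when the one before it is completed fails the run):
1. all the plates are piled squarely on the square mat and all the cylinders stand on the long mat, the stage still down (horizontal distance between each of plate_1_centre, plate_2_centre, plate_3_centre and plate_mat below 0.016 m and angle between the x axis of each of plate_1_centre, plate_2_centre, plate_3_centre and the x axis of plate_mat, either way round below 0.12 rad and angle between each of plate_1_centre, plate_2_centre, plate_3_centre, cylinder_1_centre, cylinder_2_centre's own z axis and vertical below 0.06 rad and z of plate_1_centre in the frame of plate_mat between 0 and 0.06 m and z of plate_2_centre in the frame of plate_mat between 0 and 0.06 m and z of plate_3_centre in the frame of plate_mat between 0 and 0.06 m and horizontal distance between plate_1_centre and plate_2_centre below 0.01 m and horizontal distance between each of plate_1_centre, plate_2_centre and plate_3_centre below 0.01 m and x of cylinder_1_centre in the frame of cylinder_mat between -0.06 and 0.06 m and y of cylinder_1_centre in the frame of cylinder_mat between -0.026 and 0.026 m and z of cylinder_1_centre in the frame of cylinder_mat between 0.1 and 0.115 m and x of cylinder_2_centre in the frame of cylinder_mat between -0.06 and 0.06 m and y of cylinder_2_centre in the frame of cylinder_mat between -0.026 and 0.026 m and z of cylinder_2_centre in the frame of cylinder_mat between 0.1 and 0.115 m and value of joint stage below 0.012 m), for 0.2 s.
2. the crank handle is folded out (value of joint handle above 1.35 rad), for 0.2 s.
3. the stage is wound up to its top stop (value of joint stage above 0.0325 m), for 0.2 s.
At the end, for the whole second after the job is handed in: Stage up (32.5 of 35 mm or more); plates flat in one pile on the square mat (16 mm from its centre, 10 mm from one another, 0.12 rad from square, at most); cylinders upright on the long mat (centres within 60 mm along x, 26 mm along y); handle folded below 0.2 rad (horizontal distance between each of plate_1_centre, plate_2_centre, plate_3_centre and plate_mat below 0.016 m and angle between the x axis of each of plate_1_centre, plate_2_centre, plate_3_centre and the x axis of plate_mat, either way round below 0.12 rad and angle between each of plate_1_centre, plate_2_centre, plate_3_centre, cylinder_1_centre, cylinder_2_centre's own z axis and vertical below 0.06 rad and z of plate_1_centre in the frame of plate_mat between 0 and 0.06 m and z of plate_2_centre in the frame of plate_mat between 0 and 0.06 m and z of plate_3_centre in the frame of plate_mat between 0 and 0.06 m and horizontal distance between plate_1_centre and plate_2_centre below 0.01 m and horizontal distance between each of plate_1_centre, plate_2_centre and plate_3_centre below 0.01 m and x of cylinder_1_centre in the frame of cylinder_mat between -0.06 and 0.06 m and y of cylinder_1_centre in the frame of cylinder_mat between -0.026 and 0.026 m and z of cylinder_1_centre in the frame of cylinder_mat between 0.1 and 0.115 m and x of cylinder_2_centre in the frame of cylinder_mat between -0.06 and 0.06 m and y of cylinder_2_centre in the frame of cylinder_mat between -0.026 and 0.026 m and z of cylinder_2_centre in the frame of cylinder_mat between 0.1 and 0.115 m and value of joint stage above 0.0325 m and value of joint handle below 0.2 rad); the robot touches nothing.
It fails at once if a measuring cylinder falls over (angle between any of cylinder_1_centre, cylinder_2_centre's own z axis and vertical above 0.5 rad).
It fails at once if the squeeze bottle or the beaker behind it is disturbed (distance of any of jar, washer from where it was at the start of the episode above 0.04 m).
Of plate_1, plate_2, plate_3 only 2 to 3 are there at a start; the rules pass over those that are not, and their reading is None.
Of cylinder_1, cylinder_2 only 1 to 2 are there at a start; the rules pass over those that are not, and their reading is None.
At some moment in a run one of plate_1, plate_2 may be knocked a few centimetres aside while the robot is not near it.
It also fails if it takes over 210 s, if anything falls off the work surface, if the arm or the gripper's body presses on something with over 40 N, if the wrist force passes 120 N, or if a joint passes its speed limit or range.

## Working session

There is one attempt and no reset: what is moved stays moved. The work goes in short steps, Python scripts to look and compute and a tool call to move; the robot and the scene stay as the last step left them, time stands still between calls to the robot, and variables do not carry over. Pictures are saved under pics/ and viewed, on a budget of 14 in all, crops included, one or two more only if the job needs it, and the job is handed in when it is done.

Besides the shell and the picture viewer there is one more tool, called after "Call:" as name(argument=value, ...) on one line, values as JSON. servo_tool: Moves the arm, as the interface text tells. Its arguments: {"type":"object","properties":{"increments":{"type":"array"},"newtons":{"type":"number"}},"required":["increments"]}

```bash
mkdir -p pics
cat > h.py <<'E'
import numpy as np, cv2
from cell import robot, eyes
def grab(n,save=None):
    p=eyes.grab_frame(n)
    if save: cv2.imwrite(f'pics/{save}.png',p['color'][:,:,::-1])
    return p
def proj(p,X):
    T=np.array(p['camera_from_world']);c=T[:3,:3]@np.array(X,float)+T[:3,3]
    c=np.array([c[0],-c[1],-c[2]]);u=np.array(p['mtx'])@c;return u[:2]/u[2]
def back(p,uv,z):
    T=np.array(p['camera_from_world']);R=T[:3,:3];o=-R.T@T[:3,3]
    d=np.linalg.inv(np.array(p['mtx']))@np.array([uv[0],uv[1],1.]);d=R.T@np.array([d[0],-d[1],-d[2]])
    return o+d*(z-o[2])/d[2]
def st():
    s=robot.state();print(round(s['time'],2),np.round(s['position'],4),np.round(s['eef_rot'],2),'F',np.round(s['wrist_force'],1),'gap',round(s['finger_gap'],4),'q',np.round(s['qpos'],1));return s
E
python3 - <<'E'
from h import *
s=st();print(s['eef_rot'])
ps={}
for n in('scene','top'):
    p=grab(n,n+'0');ps[n]=p
    if 'dist' in p: print(p['dist'])
    print(n,list(p.keys()),np.round(np.array(p['mtx']),1).tolist())
    for t in('plate_1_centre','cylinder_1_centre','handle_grip','washer','jar'):
        for r in eyes.look_for(p,t):
            print(n,t,round(r['confidence'],2),np.round(r['at'],0),np.round(back(p,r['at'],0.05),3)[:2])
E
```

```text
0.0 [ 0.1953 -0.6454  0.2549] [-89.99   0.13 -73.17] F [-0.2 -1.4  0.3] gap 0.0858 q [-75.3  15.2  92.    0.   73.   -2.1]
[-89.99475172   0.12853181 -73.16717441]
scene ['color', 'mtx', 'camera_from_world', 'shot'] [[384.8, 0.0, 320.4], [0.0, 384.8, 201.5], [0.0, 0.0, 1.0]]
scene plate_1_centre 0.62 [264. 337.] [0.382 0.407]
scene cylinder_1_centre 0.87 [333. 203.] [ 0.463 -0.162]
scene cylinder_1_centre 0.56 [402. 152.] [ 0.349 -0.64 ]
scene handle_grip 0.64 [307. 223.] [ 0.489 -0.018]
scene handle_grip 0.5 [374. 169.] [ 0.409 -0.445]
scene washer 0.83 [213. 291.] [0.579 0.35 ]
scene jar 0.72 [202. 273.] [0.65  0.312]
top ['color', 'mtx', 'camera_from_world', 'shot'] [[471.3, 0.0, 317.8], [0.0, 471.3, 203.9], [0.0, 0.0, 1.0]]
top plate_1_centre 0.65 [185. 232.] [0.398 0.367]
top plate_1_centre 0.63 [355. 238.] [ 0.395 -0.21 ]
top plate_1_centre 0.56 [280. 214.] [0.466 0.047]
top plate_1_centre 0.52 [316. 175.] [ 0.603 -0.07 ]
top cylinder_1_centre 0.91 [455. 260.] [ 0.332 -0.547]
top cylinder_1_centre 0.69 [321. 230.] [ 0.419 -0.094]
top cylinder_1_centre 0.69 [359. 241.] [ 0.385 -0.222]
top cylinder_1_centre 0.15 [396. 242.] [ 0.386 -0.348]
top handle_grip 0.6 [282. 216.] [0.463 0.04 ]
top jar 0.61 [285. 216.] [0.46 0.03]
top jar 0.53 [198. 164.] [0.631 0.335]
```

View pics/scene0.png

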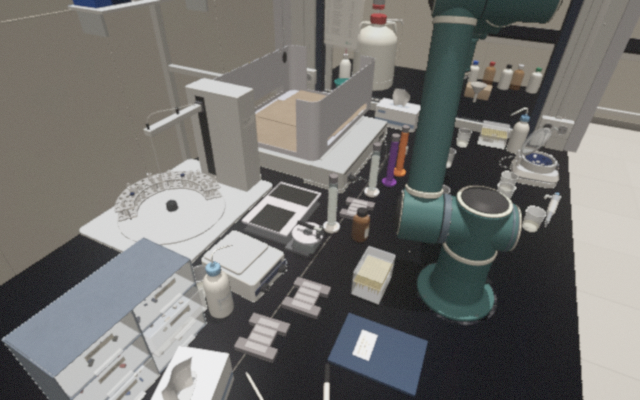

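View pics/top0.png

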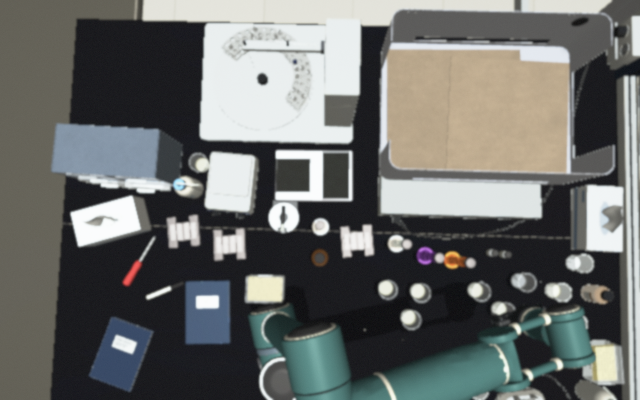

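Run:
```python
from h import *
p=grab('top')
im=p['color'][:,:,::-1]
c=im[140:275,150:410];cv2.imwrite('pics/crop1.png',cv2.resize(c,None,fx=3,fy=3,interpolation=cv2.INTER_CUBIC))
for t in('plate_1_centre','cylinder_1_centre','handle_grip','stage','plate_mat','cylinder_mat','crank'):
    try: rs=eyes.outline_of(p,t)
    except Exception as e: print(t,e);continue
    for r in rs:
        m=np.array(r['mask']).astype(np.uint8);ys,xs=np.nonzero(m)
        (cx,cy),wh,a=cv2.minAreaRect(np.c_[xs,ys].astype(np.float32))
        print(t,round(r['confidence'],2),np.round(r['at'],1),'rect',np.round([cx,cy,*wh,a],1),m.sum(),'z.018',np.round(back(p,(cx,cy),0.018)[:2],4),'cen',np.round(back(p,(xs.mean(),ys.mean()),.018)[:2],4))
T=np.array(p['camera_from_world']);print(-T[:3,:3].T@T[:3,3])
```

```text
plate_1_centre 0.88 [185.3 231.1] rect [183.2 230.6  29.5  31.8  84.6] 780 z.018 [0.4021 0.3826] cen [0.4024 0.3829]
cylinder_1_centre 0.78 [452.3 259.5] rect [458.5 259.   16.   29.   90. ] 336 z.018 [ 0.3334 -0.5664] cen [ 0.33  -0.561]
cylinder_1_centre 0.72 [320.5 230.4] rect [320.3 225.8  15.6  14.8  45. ] 199 z.018 [ 0.4329 -0.0905] cen [ 0.4329 -0.0897]
handle_grip 0.43 [283.5 219.8] rect [282. 217.  22.   6.  90.] 104 z.018 [0.4591 0.0426] cen [0.4572 0.0416]
handle_grip 0.2 [231.  245.2] rect [229.  243.5  30.3  31.3  87.5] 790 z.018 [0.3622 0.2222] cen [0.3617 0.2225]
stage 0.97 [311.9 178.6] rect [313. 175.  50.  76.  90.] 3791 z.018 [ 0.6083 -0.0601] cen [ 0.6091 -0.0614]
plate_mat 0.92 [312.1 170.4] rect [313.4 174.4  50.3  77.5  89.2] 3819 z.018 [ 0.6106 -0.0614] cen [ 0.6093 -0.0612]
cylinder_mat 0.8 [312.1 175.8] rect [313. 174.  50.  76.  90.] 3814 z.018 [ 0.6118 -0.0599] cen [ 0.6096 -0.0603]
crank 0.95 [281.5 215.3] rect [283.  216.5  29.   28.   90. ] 699 z.018 [0.461  0.0392] cen [0.4599 0.0387]
crank 0.45 [185.6 184.6] rect [187. 186.  20.  30.  90.] 490 z.018 [0.5573 0.3774] cen [0.5561 0.3758]
[ 0.39085037 -0.10262235  1.64455341]
```

View pics/crop1.png

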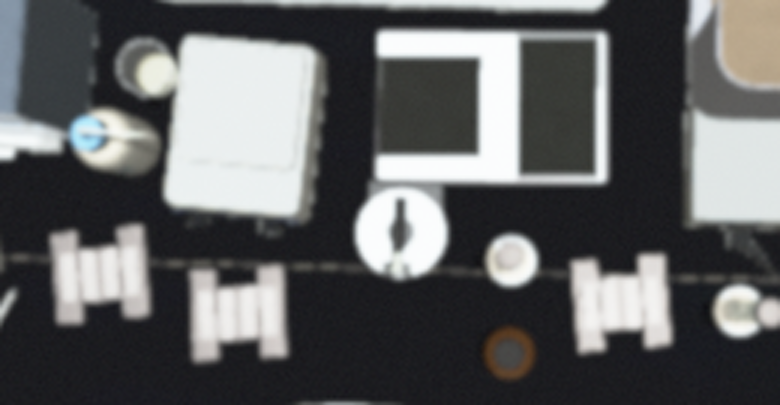

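```bash
cat >> h.py <<'E'
def yawof(p,c,d,z):
    a=back(p,np.array(c)-np.array(d)*10,z);b=back(p,np.array(c)+np.array(d)*10,z);return np.degrees(np.arctan2(*(b-a)[[1,0]]))
def rects(p,box,lo,hi,z,amin):
    """bright blobs (top camera) -> world centre and yaw of minAreaRect, mod 90"""
    g=cv2.cvtColor(p['color'],cv2.COLOR_RGB2GRAY);u0,u1,v0,v1=box;k=4
    c=cv2.resize(g[v0:v1,u0:u1],None,fx=k,fy=k,interpolation=cv2.INTER_CUBIC)
    m=((c>=lo)&(c<=hi)).astype(np.uint8)
    out=[]
    for ct in cv2.findContours(m,cv2.RETR_CCOMP,cv2.CHAIN_APPROX_NONE)[0]:
        A=cv2.contourArea(ct)/k/k
        if A<amin: continue
        bp=cv2.boxPoints(cv2.minAreaRect(ct))
        w=np.array([back(p,((x+.5)/k-.5+u0,(y+.5)/k-.5+v0),z)[:2] for x,y in bp])
        e=w[1]-w[0];f=w[2]-w[1];yaw=np.degrees(np.arctan2(e[1],e[0]));yaw=(yaw+45)%90-45
        out.append((np.round(w.mean(0),4),round(yaw,1),np.round([np.hypot(*e),np.hypot(*f)],3),round(A)))
    return out
E
python3 - <<'E'
from h import *
p=grab('top')
print('plates',*rects(p,(160,250,205,270),120,255,.018,150),*rects(p,(336,380,215,265),120,255,.018,150),sep='\n')
print('stage+mats bright',*rects(p,(268,360,145,205),140,255,.052,300),'dark',*rects(p,(276,352,150,200),0,120,.054,150),sep='\n')
print('disc',*rects(p,(266,302,199,236),150,255,.065,100),sep='\n')
print('cyl',*rects(p,(308,334,214,240),120,255,.01,60),*rects(p,(386,408,232,256),120,255,.01,60),sep='\n')
E
```

```text
plates
(array([0.3612, 0.2225]), np.float64(4.6), array([0.11 , 0.106]), 770)
(array([0.4003, 0.3835]), np.float64(7.3), array([0.11 , 0.107]), 760)
(array([0.4834, 0.2353]), np.float64(1.7), array([0.157, 0.026]), 259)
(array([ 0.3856, -0.2169]), np.float64(6.5), array([0.111, 0.108]), 806)
stage+mats bright
(array([ 0.5973, -0.0602]), np.float64(1.6), array([0.269, 0.187]), 2878)
(array([ 0.6062, -0.1374]), np.float64(1.7), array([0.157, 0.088]), 1153)
dark
(array([0.6021, 0.0096]), np.float64(1.6), array([0.113, 0.108]), 1017)
(array([ 0.6055, -0.1374]), np.float64(1.6), array([0.084, 0.152]), 1076)
disc
(array([0.4669, 0.0329]), np.float64(-6.4), array([0.121, 0.104]), 808)
cyl
(array([ 0.4309, -0.0905]), np.float64(1.7), array([0.06 , 0.061]), 241)
(array([ 0.3816, -0.3581]), np.float64(1.7), array([0.069, 0.061]), 269)
```

Call:
servo_tool(increments=[{"dp": [0, -20, 0], "rot": [0, -0.149, 0], "claw": 0}, {"dp": [0, -20, 0], "rot": [0, -0.149, 0], "claw": 0}, {"dp": [0, -20, 0], "rot": [0, -0.149, 0], "claw": 0}, {"dp": [0, -20, 0], "rot": [0, -0.149, 0], "claw": 0}, {"dp": [0, -20, 0], "rot": [0, -0.149, 0], "claw": 0}])

```text
time: 1.55
position: [0.1954, -0.646, 0.3571]
eef_rot: [-90.0, 0.0, -30.1]
wrist_force: [0.0, -0.9, 0.5]
finger_gap: 0.0853
```

Call:
servo_tool(increments=[{"dp": [0, 0, 0], "rot": [0, -0.128, 0], "claw": 0}, {"dp": [0, 0, 0], "rot": [0, -0.128, 0], "claw": 0}, {"dp": [0, 0, 0], "rot": [0, -0.128, 0], "claw": 0}, {"dp": [0, 0, 0], "rot": [0, -0.128, 0], "claw": 0}, {"dp": [0, 0, 0], "rot": [0, -0.128, 0], "claw": 0}])

```text
time: 2.05
position: [0.1955, -0.646, 0.3563]
eef_rot: [-90.0, -0.0, 6.5]
wrist_force: [0.3, -0.5, 0.0]
finger_gap: 0.0854
```

Call:
servo_tool(increments=[{"dp": [23.7, 0, 40.6], "rot": [0, 0, 0], "claw": 0}, {"dp": [23.7, 0, 40.6], "rot": [0, 0, 0], "claw": 0}, {"dp": [23.7, 0, 40.6], "rot": [0, 0, 0], "claw": 0}, {"dp": [23.7, 0, 40.6], "rot": [0, 0, 0], "claw": 0}, {"dp": [23.7, 0, 40.6], "rot": [0, 0, 0], "claw": 0}])

```text
time: 2.55
position: [0.2918, -0.4298, 0.3564]
eef_rot: [-90.0, -0.0, 6.2]
wrist_force: [1.0, -0.3, -0.1]
finger_gap: 0.0851
```

Call:
servo_tool(increments=[{"dp": [23.7, 0, 40.6], "rot": [0, 0, 0], "claw": 0}, {"dp": [23.7, 0, 40.6], "rot": [0, 0, 0], "claw": 0}, {"dp": [23.7, 0, 40.6], "rot": [0, 0, 0], "claw": 0}, {"dp": [23.7, 0, 40.6], "rot": [0, 0, 0], "claw": 0}, {"dp": [23.7, 0, 40.6], "rot": [0, 0, 0], "claw": 0}])

```text
time: 3.05
position: [0.3876, -0.2151, 0.3566]
eef_rot: [-90.0, -0.1, 6.2]
wrist_force: [0.2, -0.0, -0.3]
finger_gap: 0.0857
```

Call:
servo_tool(increments=[{"dp": [0, 40, 0], "rot": [0, 0, 0], "claw": 0}, {"dp": [0, 40, 0], "rot": [0, 0, 0], "claw": 0}, {"dp": [0, 40, 0], "rot": [0, 0, 0], "claw": 0}, {"dp": [0, 0, 0], "rot": [0, 0, 0], "claw": 0}])

```text
time: 3.45
position: [0.3836, -0.2142, 0.2305]
eef_rot: [-89.6, 0.5, 6.2]
wrist_force: [-1.2, 0.5, -0.3]
finger_gap: 0.085
```

Run:
```python
from h import *
s=st()
p=grab('wrist','w1')
T=np.array(p['camera_from_world']);print(-T[:3,:3].T@T[:3,3],np.round(T[:3,:3],2).tolist(),np.round(p['mtx'],0).tolist())
for r in eyes.look_for(p,'plate_1_centre'):print(r['confidence'],r['at'],back(p,r['at'],.018))
print(proj(p,[.3856,-.2169,.018]))
q=grab('top');print(*rects(q,(160,250,205,270),120,255,.018,150),*rects(q,(336,380,215,265),120,255,.018,150),sep='\n')
```

```text
3.45 [ 0.3836 -0.2142  0.2305] [-89.58   0.52   6.23] F [-1.2  0.5 -0.3] gap 0.085 q [-32.4  -9.7 120.6  -0.   69.8 -38.7]
[ 0.3751392  -0.13496294  0.34850089] [[0.99, 0.11, -0.01], [-0.11, 0.95, -0.3], [-0.02, 0.3, 0.95]] [[292.0, 0.0, 321.0], [0.0, 292.0, 200.0], [0.0, 0.0, 1.0]]
[325.06530636 180.53534258]
(array([0.3612, 0.2226]), np.float64(4.6), array([0.11 , 0.106]), 771)
(array([0.4004, 0.3835]), np.float64(7.3), array([0.11 , 0.107]), 760)
(array([0.4834, 0.2353]), np.float64(1.7), array([0.157, 0.026]), 259)
(array([ 0.3892, -0.2717]), np.float64(-34.1), array([0.058, 0.095]), 335)
```

View pics/w1.png

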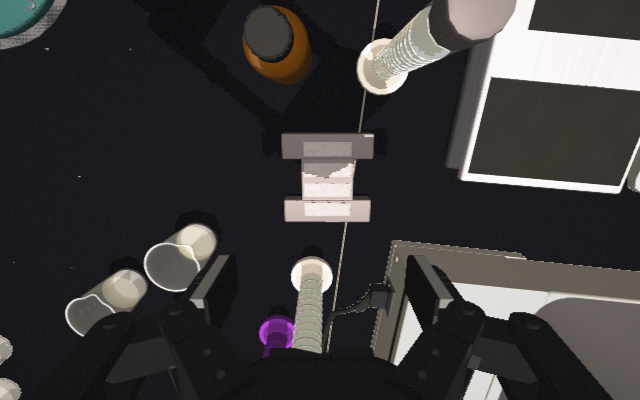

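Call:
servo_tool(increments=[{"dp": [2, 40, -2.5], "rot": [0, 0, 0], "claw": 0}, {"dp": [0, 40, 0], "rot": [0, 0, 0], "claw": 0}, {"dp": [0, 40, 0], "rot": [0, 0, 0], "claw": 0}, {"dp": [0, 40, 0], "rot": [0, 0, 0], "claw": 0}, {"dp": [0, 10, 0], "rot": [0, 0, 0], "claw": 0}])

```text
time: 4.1
position: [0.3888, -0.219, 0.065]
eef_rot: [-89.9, 0.1, 6.2]
wrist_force: [-0.9, 0.6, 0.3]
finger_gap: 0.0857
```

Call:
servo_tool(increments=[{"dp": [0, 0, 0], "rot": [0, 0, 0], "claw": 0}, {"dp": [0, 0, 0], "rot": [0, 0, 0], "claw": 0}])

```text
time: 4.3
position: [0.3918, -0.2207, 0.069]
eef_rot: [-90.2, -0.2, 6.2]
wrist_force: [-0.4, 0.8, -0.1]
finger_gap: 0.0853
```

Call:
servo_tool(increments=[{"dp": [-5.5, 18, 4.5], "rot": [0, 0, 0], "claw": 0}, {"dp": [0, 18, 0], "rot": [0, 0, 0], "claw": 0}, {"dp": [0, 0, 0], "rot": [0, 0, 0], "claw": 0}, {"dp": [0, 0, 0], "rot": [0, 0, 0], "claw": 0}])

```text
time: 4.7
position: [0.3852, -0.2163, 0.0323]
eef_rot: [-90.1, -0.1, 6.2]
wrist_force: [0.5, 0.4, 0.8]
finger_gap: 0.0854
```

Call:
servo_tool(increments=[{"dp": [0, 0, 0], "rot": [0, 0, 0], "claw": 255}, {"dp": [0, 0, 0], "rot": [0, 0, 0], "claw": 255}, {"dp": [0, 0, 0], "rot": [0, 0, 0], "claw": 255}, {"dp": [0, 0, 0], "rot": [0, 0, 0], "claw": 255}, {"dp": [0, 0, 0], "rot": [0, 0, 0], "claw": 255}], newtons=40)

```text
time: 5.2
position: [0.3854, -0.2163, 0.0323]
eef_rot: [-90.1, -0.2, 6.2]
wrist_force: [-0.5, 0.2, 8.3]
finger_gap: 0.0587
```

Call:
servo_tool(increments=[{"dp": [0, -20, 0], "rot": [0, 0, 0], "claw": 255}, {"dp": [0, -45, 0], "rot": [0, 0, 0], "claw": 255}, {"dp": [0, -45, 0], "rot": [0, 0, 0], "claw": 255}, {"dp": [0, -45, 0], "rot": [0, 0, 0], "claw": 255}, {"dp": [0, -45, 0], "rot": [0, 0, 0], "claw": 255}])

```text
time: 5.7
position: [0.3832, -0.215, 0.2325]
eef_rot: [-90.0, -0.0, 6.2]
wrist_force: [0.6, -1.0, -1.8]
finger_gap: 0.0585
```

Call:
servo_tool(increments=[{"dp": [0, -45, 0], "rot": [0, 0, 0], "claw": 255}, {"dp": [0, -25, 0], "rot": [0, 0.08, 0], "claw": 255}, {"dp": [0, 0, 0], "rot": [0, 0, 0], "claw": 255}, {"dp": [31.8, 0, 31.3], "rot": [0, 0, 0], "claw": 255}, {"dp": [31.8, 0, 31.3], "rot": [0, 0, 0], "claw": 255}])

```text
time: 6.2
position: [0.4449, -0.1508, 0.2991]
eef_rot: [-90.0, 0.1, 1.5]
wrist_force: [0.9, -1.0, -2.4]
finger_gap: 0.0585
```

Call:
servo_tool(increments=[{"dp": [31.8, 0, 31.3], "rot": [0, 0, 0], "claw": 255}, {"dp": [31.8, 0, 31.3], "rot": [0, 0, 0], "claw": 255}, {"dp": [31.8, 0, 31.3], "rot": [0, 0, 0], "claw": 255}, {"dp": [31.8, 0, 31.3], "rot": [0, 0, 0], "claw": 255}, {"dp": [31.8, 0, 31.3], "rot": [0, 0, 0], "claw": 255}])

```text
time: 6.7
position: [0.5999, 0.0116, 0.2978]
eef_rot: [-90.0, 0.2, 1.7]
wrist_force: [0.2, -0.4, -1.6]
finger_gap: 0.0587
```

Call:
servo_tool(increments=[{"dp": [0, 40, 0], "rot": [0, 0, 0], "claw": 255}, {"dp": [0, 40, 0], "rot": [0, 0, 0], "claw": 255}, {"dp": [0, 40, 0], "rot": [0, 0, 0], "claw": 255}, {"dp": [0, 0, 0], "rot": [0, 0, 0], "claw": 255}, {"dp": [0, 0, 0], "rot": [0, 0, 0], "claw": 255}])

```text
time: 7.2
position: [0.5985, 0.01, 0.1785]
eef_rot: [-90.0, 0.3, 1.6]
wrist_force: [1.0, -0.3, -0.5]
finger_gap: 0.0586
```

Run:
```python
from h import *
s=st()
p=grab('wrist','w2')
for x,y in((.6018,.009),): print(proj(p,[x,y,.055]))
```

```text
7.2 [0.5985 0.01   0.1785] [-89.98   0.26   1.64] F [ 1.  -0.3 -0.5] gap 0.0586 q [ -1.4  10.5 106.    0.   63.7  -3.1]
[326.76344337 202.28634048]
```

View pics/w2.png

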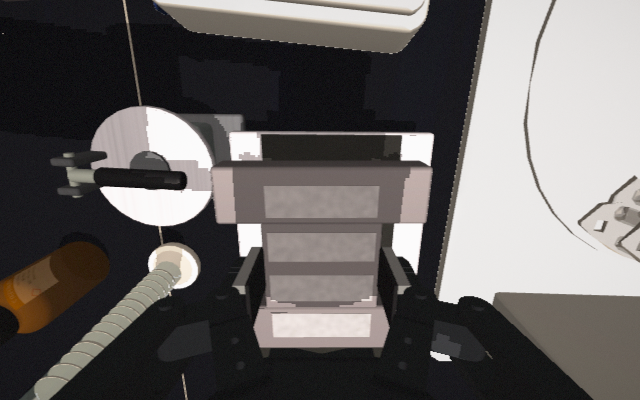

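Run:
```python
from h import *
p=grab('wrist')
for uv in((262,135),(401,135)): print('mat',back(p,uv,.055))
for uv in((230,132),(433,132)): print('stage',back(p,uv,.053))
z=st()['position'][2]-.0323+.018
for uv in((222,163),(427,163)): print('plate',back(p,uv,z))
for uv in((213,223),(432,222)): print('platebottomedge?',back(p,uv,z))
```

```text
mat [0.54939171 0.06458261 0.055     ]
mat [0.66300099 0.06778484 0.055     ]
stage [0.52279299 0.06605331 0.053     ]
stage [0.6895509  0.07075309 0.053     ]
7.3 [0.6014 0.0098 0.1824] [-90.01  -0.18   1.62] F [ 0.8 -0.3 -0.4] gap 0.0586 q [ -1.4  10.4 105.7  -0.   63.7  -3.1]
plate [0.55306539 0.0636078  0.16809803]
plate [0.64546232 0.06621484 0.16809803]
platebottomedge? [0.54645794 0.03416063 0.16809803]
platebottomedge? [0.65192601 0.03766452 0.16809803]
```

Call:
servo_tool(increments=[{"dp": [4, 30, -1], "rot": [0, 0, 0], "claw": 255}, {"dp": [0, 30, 0], "rot": [0, 0, 0], "claw": 255}, {"dp": [0, 27, 0], "rot": [0, 0, 0], "claw": 255}, {"dp": [0, 0, 0], "rot": [0, 0, 0], "claw": 255}, {"dp": [0, 0, 0], "rot": [0, 0, 0], "claw": 255}])

```text
time: 7.8
position: [0.6054, 0.0089, 0.0954]
eef_rot: [-90.0, -0.2, 1.6]
wrist_force: [0.2, 0.3, -1.1]
finger_gap: 0.0583
```

Call:
servo_tool(increments=[{"dp": [0, 1.5, 0], "rot": [0, 0, 0], "claw": 255}, {"dp": [0, 1.5, 0], "rot": [0, 0, 0], "claw": 255}, {"dp": [0, 0, 0], "rot": [0, 0, 0], "claw": 255}])

```text
time: 8.1
position: [0.605, 0.0091, 0.0918]
eef_rot: [-90.0, -0.1, 1.6]
wrist_force: [-1.1, -0.8, -2.3]
finger_gap: 0.0584
```

Call:
servo_tool(increments=[{"dp": [0, 1.5, 0], "rot": [0, 0, 0], "claw": 255}, {"dp": [0, 1.5, 0], "rot": [0, 0, 0], "claw": 255}, {"dp": [0, 0, 0], "rot": [0, 0, 0], "claw": 255}])

```text
time: 8.4
position: [0.6037, 0.0091, 0.087]
eef_rot: [-90.0, 0.0, 1.6]
wrist_force: [-1.3, -0.7, -1.7]
finger_gap: 0.0584
```

Call:
servo_tool(increments=[{"dp": [0, 1, 0], "rot": [0, 0, 0], "claw": 255}, {"dp": [0, 1, 0], "rot": [0, 0, 0], "claw": 255}, {"dp": [0, 0, 0], "rot": [0, 0, 0], "claw": 255}])

```text
time: 8.7
position: [0.6039, 0.0091, 0.085]
eef_rot: [-90.0, 0.0, 1.6]
wrist_force: [0.7, 0.8, -0.7]
finger_gap: 0.0587
```

Call:
servo_tool(increments=[{"dp": [0, 1, 0], "rot": [0, 0, 0], "claw": 255}, {"dp": [0, 0, 0], "rot": [0, 0, 0], "claw": 255}])

```text
time: 8.9
position: [0.6042, 0.0091, 0.0848]
eef_rot: [-90.0, -0.0, 1.6]
wrist_force: [-2.8, 0.2, 1.9]
finger_gap: 0.0584
```

Call:
servo_tool(increments=[{"dp": [0, 0, 0], "rot": [0, 0, 0], "claw": 0}, {"dp": [0, 0, 0], "rot": [0, 0, 0], "claw": 0}, {"dp": [0, 0, 0], "rot": [0, 0, 0], "claw": 0}, {"dp": [0, 0, 0], "rot": [0, 0, 0], "claw": 0}, {"dp": [0, -10, 0], "rot": [0, 0, 0], "claw": 0}])

```text
time: 9.4
position: [0.6026, 0.0091, 0.093]
eef_rot: [-90.0, 0.2, 1.6]
wrist_force: [-0.4, -0.2, -0.5]
finger_gap: 0.0852
```

Call:
servo_tool(increments=[{"dp": [0, -40, 0], "rot": [0, 0, 0], "claw": 0}, {"dp": [0, -40, 0], "rot": [0, 0, 0], "claw": 0}, {"dp": [0, -40, 0], "rot": [0, 0, 0], "claw": 0}, {"dp": [0, -40, 0], "rot": [0, 0, 0], "claw": 0}, {"dp": [0, 0, 0], "rot": [0, 0, 0], "claw": 0}])

```text
time: 9.9
position: [0.6082, 0.009, 0.2634]
eef_rot: [-90.0, -0.8, 1.6]
wrist_force: [1.2, 0.6, 0.5]
finger_gap: 0.0855
```

Run:
```python
from h import *
s=st()
q=grab('top');print(*rects(q,(160,250,205,270),120,255,.018,150),sep='\n')
p=grab('wrist','w3')
print('mat',proj(p,[.605,.009,.054]),'plate',proj(p,[.604,.009,.0705]))
```

```text
9.9 [0.6082 0.009  0.2634] [-90.04  -0.82   1.61] F [1.2 0.6 0.5] gap 0.0855 q [ -1.5   7.2 100.5  -0.   71.5  -3.1]
(array([0.361 , 0.2224]), np.float64(4.9), array([0.111, 0.105]), 732)
(array([0.4004, 0.3835]), np.float64(7.3), array([0.11 , 0.107]), 760)
(array([0.4664, 0.2385]), np.float64(1.7), array([0.149, 0.06 ]), 283)
mat [318.88396042 177.98761238] plate [317.99120087 181.65209061]
```

View pics/w3.png

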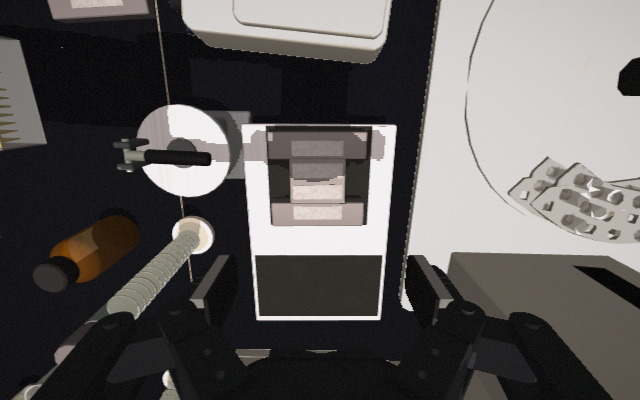

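Call:
servo_tool(increments=[{"dp": [0, 0, 0], "rot": [0, -0.054, 0], "claw": 0}, {"dp": [-32.2, 0, 33.2], "rot": [0, 0, 0], "claw": 0}, {"dp": [-32.2, 0, 33.2], "rot": [0, 0, 0], "claw": 0}, {"dp": [-32.2, 0, 33.2], "rot": [0, 0, 0], "claw": 0}, {"dp": [-32.2, 0, 33.2], "rot": [0, 0, 0], "claw": 0}])

```text
time: 10.5
position: [0.4621, 0.1314, 0.252]
eef_rot: [-90.0, 0.2, 4.6]
wrist_force: [0.4, 0.5, 0.7]
finger_gap: 0.0854
```

Call:
servo_tool(increments=[{"dp": [-32.2, 0, 33.2], "rot": [0, 0, 0], "claw": 0}, {"dp": [-32.2, 0, 33.2], "rot": [0, 0, 0], "claw": 0}, {"dp": [-32.2, 0, 33.2], "rot": [0, 0, 0], "claw": 0}, {"dp": [0, 30, 0], "rot": [0, 0, 0], "claw": 0}, {"dp": [0, 40, 0], "rot": [0, 0, 0], "claw": 0}])

```text
time: 11.0
position: [0.36, 0.2239, 0.1845]
eef_rot: [-89.9, -0.2, 4.9]
wrist_force: [0.8, -0.1, -0.4]
finger_gap: 0.0851
```

Call:
servo_tool(increments=[{"dp": [0, 40, 0], "rot": [0, 0, 0], "claw": 0}, {"dp": [0, 40, 0], "rot": [0, 0, 0], "claw": 0}, {"dp": [0, 10, 0], "rot": [0, 0, 0], "claw": 0}, {"dp": [0, 0, 0], "rot": [0, 0, 0], "claw": 0}, {"dp": [0, 0, 0], "rot": [0, 0, 0], "claw": 0}])

```text
time: 11.5
position: [0.361, 0.2225, 0.0952]
eef_rot: [-90.0, -0.0, 4.7]
wrist_force: [-0.6, 0.3, 0.5]
finger_gap: 0.0853
```

Run:
```python
from h import *
s=st()
p=grab('wrist','w4')
print(proj(p,[.361,.2225,.018]))
print(*rects(p,(180,460,100,399),60,255,.018,500),sep='\n')
s=st()
```

```text
11.5 [0.361  0.2225 0.0952] [-8.998e+01 -4.000e-02  4.690e+00] F [-0.6  0.3  0.5] gap 0.0853 q [ 28.3  -2.9 130.3  -0.   52.5  23.6]
[322.36814413 221.57862845]
(array([0.4513, 0.1812]), np.float64(34.0), array([0.013, 0.056]), 613)
(array([0.2766, 0.1669]), np.float64(-23.6), array([0.056, 0.013]), 612)
(array([0.3588, 0.2135]), np.float64(-7.8), array([0.196, 0.101]), 16765)
11.55 [0.3618 0.2229 0.096 ] [-89.93  -0.15   4.69] F [-0.1  0.2 -0.2] gap 0.0859 q [ 28.3  -2.9 130.2  -0.   52.5  23.6]
```

Call:
servo_tool(increments=[{"dp": [0, 30, 0], "rot": [0, 0, 0], "claw": 0}, {"dp": [0, 29, 0], "rot": [0, 0, 0], "claw": 0}, {"dp": [0, 0, 0], "rot": [0, 0, 0], "claw": 0}, {"dp": [0, 0, 0], "rot": [0, 0, 0], "claw": 255}, {"dp": [0, 0, 0], "rot": [0, 0, 0], "claw": 255}])

```text
time: 12.05
position: [0.3627, 0.2233, 0.0376]
eef_rot: [-89.9, -0.3, 4.7]
wrist_force: [7.0, -1.9, 14.0]
finger_gap: 0.059
```

Call:
servo_tool(increments=[{"dp": [0, 0, 0], "rot": [0, 0, 0], "claw": 255}, {"dp": [0, 0, 0], "rot": [0, 0, 0], "claw": 255}, {"dp": [0, 0, 0], "rot": [0, 0, 0], "claw": 255}])

```text
time: 12.35
position: [0.366, 0.2251, 0.0432]
eef_rot: [-89.8, -0.5, 4.7]
wrist_force: [-8.6, -7.1, 36.3]
finger_gap: 0.0142
```

Call:
servo_tool(increments=[{"dp": [0, -20, 0], "rot": [0, 0, 0], "claw": 255}, {"dp": [0, -45, 0], "rot": [0, 0, 0], "claw": 255}, {"dp": [0, -45, 0], "rot": [0, 0, 0], "claw": 255}, {"dp": [0, -45, 0], "rot": [0, 0, 0], "claw": 255}, {"dp": [0, -45, 0], "rot": [0, 0, 0], "claw": 255}])

```text
time: 12.85
position: [0.3606, 0.2224, 0.2395]
eef_rot: [-89.9, -0.2, 4.7]
wrist_force: [1.4, 0.4, 0.0]
finger_gap: 0.0
```

Call:
servo_tool(increments=[{"dp": [0, 0, 0], "rot": [0, 0, 0], "claw": 0}, {"dp": [0, 0, 0], "rot": [0, 0, 0], "claw": 0}, {"dp": [0, 0, 0], "rot": [0, 0, 0], "claw": 0}, {"dp": [0, 0, 0], "rot": [0, 0, 0], "claw": 0}, {"dp": [0, 0, 0], "rot": [0, 0, 0], "claw": 0}])

```text
time: 13.35
position: [0.3595, 0.2218, 0.2337]
eef_rot: [-90.1, 0.2, 4.7]
wrist_force: [0.1, -0.1, 0.1]
finger_gap: 0.0724
```

Run:
```python
from h import *
s=st()
p=grab('wrist')
q=grab('top');print(*rects(q,(160,210,205,270),120,255,.018,150),sep='\n')
g=np.hstack([p['color'],cv2.resize(q['color'][195:275,160:288],(640,400))])
cv2.imwrite('pics/w5.png',cv2.resize(g,(800,250))[:,:,::-1])
print(proj(p,[.361,.2225,.018]))
```

```text
13.35 [0.3595 0.2218 0.2337] [-90.07   0.16   4.7 ] F [ 0.1 -0.1  0.1] gap 0.0724 q [ 28.3 -12.3 122.3   0.   70.1  23.6]
(array([0.3378, 0.3979]), np.float64(28.4), array([0.116, 0.057]), 494)
(array([0.3624, 0.3171]), np.float64(24.9), array([0.037, 0.131]), 216)
(array([0.4219, 0.3867]), np.float64(7.5), array([0.109, 0.063]), 302)
[323.88527422 175.37516351]
```

View pics/w5.png

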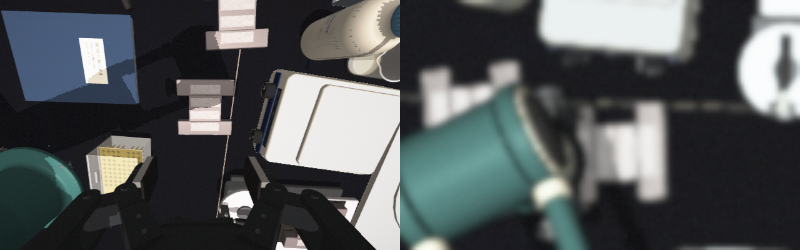

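```bash
cat >> h.py <<'E'
def plate(p,z=.018,near=None):
    out=[]
    for r in eyes.outline_of(p,'plate_1_centre'):
        ys,xs=np.nonzero(np.array(r['mask']))
        w=np.array([back(p,(x,y),z)[:2] for x,y in zip(xs,ys)],np.float32)
        (c,wh,a)=cv2.minAreaRect(w*1000)
        out.append((round(r['confidence'],2),np.round(np.array(c)/1000,4),np.round(wh,0),round((a+45)%90-45,1)));print(out[-1])
    return out
E
python3 - <<'E'
from h import *
p=grab('wrist');plate(p)
g=cv2.cvtColor(p['color'],cv2.COLOR_RGB2GRAY)
print(rects(p,(270,385,118,225),70,255,.018,1500))
st()
E
```

```text
(0.89, array([0.4067, 0.3667]), array([104.,  74.]), 5.2)
(0.56, array([0.4684, 0.0093]), array([101.,  96.]), -21.4)
[(array([0.363 , 0.2297]), np.float64(-3.7), array([0.127, 0.106]), 6476)]
13.55 [0.3601 0.2221 0.2345] [-9.003e+01  8.000e-02  4.690e+00] F [ 0.3 -0.3  0.2] gap 0.0851 q [ 28.3 -12.3 122.3  -0.   70.1  23.6]
```

Call:
servo_tool(increments=[{"dp": [3, 40, 3], "rot": [0, 0, 0], "claw": 0}, {"dp": [0, 40, 0], "rot": [0, 0, 0], "claw": 0}, {"dp": [0, 40, 0], "rot": [0, 0, 0], "claw": 0}, {"dp": [0, 40, 0], "rot": [0, 0, 0], "claw": 0}, {"dp": [0, 0, 0], "rot": [0, 0, 0], "claw": 0}])

```text
time: 14.05
position: [0.3582, 0.2228, 0.07]
eef_rot: [-90.3, 0.7, 4.7]
wrist_force: [-0.5, -1.3, 0.2]
finger_gap: 0.0854
```

Call:
servo_tool(increments=[{"dp": [0, 20, 0], "rot": [0, 0, 0], "claw": 0}, {"dp": [0, 20, 0], "rot": [0, 0, 0], "claw": 0}, {"dp": [0, 0, 0], "rot": [0, 0, 0], "claw": 0}, {"dp": [0, 0, 0], "rot": [0, 0, 0], "claw": 0}])

```text
time: 14.45
position: [0.3639, 0.2259, 0.0366]
eef_rot: [-90.0, -0.1, 4.7]
wrist_force: [0.2, 0.8, 0.6]
finger_gap: 0.0858
```

Call:
servo_tool(increments=[{"dp": [0, 5, 0], "rot": [0, 0, 0], "claw": 0}, {"dp": [0, 0, 0], "rot": [0, 0, 0], "claw": 0}])

```text
time: 14.65
position: [0.3638, 0.2259, 0.0312]
eef_rot: [-90.0, -0.1, 4.7]
wrist_force: [-0.2, -0.9, -1.1]
finger_gap: 0.0853
```

Call:
servo_tool(increments=[{"dp": [0, 0, 0], "rot": [0, 0, 0], "claw": 255}, {"dp": [0, 0, 0], "rot": [0, 0, 0], "claw": 255}, {"dp": [0, 0, 0], "rot": [0, 0, 0], "claw": 255}, {"dp": [0, 0, 0], "rot": [0, 0, 0], "claw": 255}, {"dp": [0, 0, 0], "rot": [0, 0, 0], "claw": 255}])

```text
time: 15.15
position: [0.3638, 0.2258, 0.0312]
eef_rot: [-90.0, -0.1, 4.7]
wrist_force: [-0.2, 0.4, 5.0]
finger_gap: 0.0586
```

Call:
servo_tool(increments=[{"dp": [0, -20, 0], "rot": [0, 0, 0], "claw": 255}, {"dp": [0, -45, 0], "rot": [0, 0, 0], "claw": 255}, {"dp": [0, -45, 0], "rot": [0, 0, 0], "claw": 255}, {"dp": [0, -45, 0], "rot": [0, 0, 0], "claw": 255}, {"dp": [0, -45, 0], "rot": [0, 0, 0], "claw": 255}])

```text
time: 15.65
position: [0.3624, 0.2251, 0.2319]
eef_rot: [-90.0, 0.0, 4.7]
wrist_force: [1.5, 0.8, -2.1]
finger_gap: 0.0585
```

Call:
servo_tool(increments=[{"dp": [0, 0, 0], "rot": [0, 0.054, 0], "claw": 255}, {"dp": [33.6, 0, -31.9], "rot": [0, 0, 0], "claw": 255}, {"dp": [33.6, 0, -31.9], "rot": [0, 0, 0], "claw": 255}, {"dp": [33.6, 0, -31.9], "rot": [0, 0, 0], "claw": 255}, {"dp": [33.6, 0, -31.9], "rot": [0, 0, 0], "claw": 255}])

```text
time: 16.15
position: [0.5017, 0.1004, 0.2302]
eef_rot: [-90.0, 0.0, 1.6]
wrist_force: [0.2, 2.1, -1.6]
finger_gap: 0.0586
```

Call:
servo_tool(increments=[{"dp": [33.6, 0, -31.9], "rot": [0, 0, 0], "claw": 255}, {"dp": [33.6, 0, -31.9], "rot": [0, 0, 0], "claw": 255}, {"dp": [33.6, 0, -31.9], "rot": [0, 0, 0], "claw": 255}, {"dp": [0, 0, 0], "rot": [0, 0, 0], "claw": 255}, {"dp": [0, 0, 0], "rot": [0, 0, 0], "claw": 255}])

```text
time: 16.65
position: [0.6043, 0.008, 0.2292]
eef_rot: [-90.0, 0.1, 1.5]
wrist_force: [0.0, 1.4, -1.3]
finger_gap: 0.059
```

Call:
servo_tool(increments=[{"dp": [0, 30, 0], "rot": [0, 0, 0], "claw": 255}, {"dp": [0, 30, 0], "rot": [0, 0, 0], "claw": 255}, {"dp": [0, 30, 0], "rot": [0, 0, 0], "claw": 255}, {"dp": [0, 0, 0], "rot": [0, 0, 0], "claw": 255}, {"dp": [0, 0, 0], "rot": [0, 0, 0], "claw": 255}])

```text
time: 17.15
position: [0.6031, 0.0098, 0.1401]
eef_rot: [-90.0, 0.1, 1.7]
wrist_force: [1.3, 0.1, -1.0]
finger_gap: 0.0584
```

Call:
servo_tool(increments=[{"dp": [0, 20, 0], "rot": [0, 0, 0], "claw": 255}, {"dp": [0, 12, 0], "rot": [0, 0, 0], "claw": 255}, {"dp": [0, 0, 0], "rot": [0, 0, 0], "claw": 255}, {"dp": [0, 0, 0], "rot": [0, 0, 0], "claw": 255}])

```text
time: 17.55
position: [0.6048, 0.009, 0.1092]
eef_rot: [-90.0, -0.0, 1.6]
wrist_force: [-0.1, 0.6, -1.1]
finger_gap: 0.0585
```

Call:
servo_tool(increments=[{"dp": [0, 1.5, 0], "rot": [0, 0, 0], "claw": 255}, {"dp": [0, 1.5, 0], "rot": [0, 0, 0], "claw": 255}, {"dp": [0, 1.5, 0], "rot": [0, 0, 0], "claw": 255}, {"dp": [0, 0, 0], "rot": [0, 0, 0], "claw": 255}])

```text
time: 17.95
position: [0.6044, 0.0088, 0.1037]
eef_rot: [-90.0, 0.0, 1.6]
wrist_force: [-0.8, -0.0, -1.2]
finger_gap: 0.0583
```

Call:
servo_tool(increments=[{"dp": [0, 1, 0], "rot": [0, 0, 0], "claw": 255}, {"dp": [0, 0, 0], "rot": [0, 0, 0], "claw": 255}])

```text
time: 18.15
position: [0.6044, 0.0088, 0.1026]
eef_rot: [-90.0, 0.0, 1.6]
wrist_force: [-0.5, -0.0, -1.6]
finger_gap: 0.0584
```

Call:
servo_tool(increments=[{"dp": [0, 1, 0], "rot": [0, 0, 0], "claw": 255}, {"dp": [0, 0, 0], "rot": [0, 0, 0], "claw": 255}])

```text
time: 18.35
position: [0.6045, 0.0088, 0.1017]
eef_rot: [-90.0, -0.0, 1.6]
wrist_force: [0.3, 0.1, -2.1]
finger_gap: 0.0588
```

Call:
servo_tool(increments=[{"dp": [0, 0.7, 0], "rot": [0, 0, 0], "claw": 255}, {"dp": [0, 0, 0], "rot": [0, 0, 0], "claw": 0}, {"dp": [0, 0, 0], "rot": [0, 0, 0], "claw": 0}, {"dp": [0, 0, 0], "rot": [0, 0, 0], "claw": 0}, {"dp": [0, 0, 0], "rot": [0, 0, 0], "claw": 0}])

```text
time: 18.85
position: [0.6046, 0.0088, 0.1012]
eef_rot: [-90.0, -0.0, 1.6]
wrist_force: [-0.2, 0.3, 0.2]
finger_gap: 0.0855
```

Call:
servo_tool(increments=[{"dp": [0, -10, 0], "rot": [0, 0, 0], "claw": 0}, {"dp": [0, -40, 0], "rot": [0, 0, 0], "claw": 0}, {"dp": [0, -40, 0], "rot": [0, 0, 0], "claw": 0}, {"dp": [0, -40, 0], "rot": [0, 0, 0], "claw": 0}, {"dp": [0, -30, 0], "rot": [0, 0, 0], "claw": 0}])

```text
time: 19.35
position: [0.6054, 0.0088, 0.2652]
eef_rot: [-90.0, -0.2, 1.6]
wrist_force: [1.0, 0.1, -0.2]
finger_gap: 0.0852
```

Run:
```python
from h import *
s=st()
q=grab('top','t2');print(*rects(q,(160,210,205,270),120,255,.018,150),sep='\n')
plate(q)
st()
```

```text
19.35 [0.6054 0.0088 0.2652] [-90.01  -0.24   1.61] F [ 1.   0.1 -0.2] gap 0.0852 q [ -1.5   7.2 100.3   0.   72.2  -3.1]
(array([0.4003, 0.3836]), np.float64(7.3), array([0.11 , 0.107]), 760)
(0.92, array([0.4018, 0.3825]), array([104., 109.]), 7.8)
19.45 [0.6079 0.0088 0.2688] [-90.03  -0.69   1.61] F [0.8 0.8 0.6] gap 0.0855 q [ -1.5   7.1 100.1   0.   72.1  -3.1]
```

Call:
servo_tool(increments=[{"dp": [0, 0, 0], "rot": [0, -0.0995, 0], "claw": 0}, {"dp": [-15.5, 0, 39.7], "rot": [0, 0, 0], "claw": 0}, {"dp": [-15.5, 0, 39.7], "rot": [0, 0, 0], "claw": 0}, {"dp": [-15.5, 0, 39.7], "rot": [0, 0, 0], "claw": 0}, {"dp": [-15.5, 0, 39.7], "rot": [0, 0, 0], "claw": 0}])

```text
time: 19.95
position: [0.5215, 0.1594, 0.2606]
eef_rot: [-90.0, 0.0, 7.3]
wrist_force: [0.3, -0.5, 0.3]
finger_gap: 0.0853
```

Call:
servo_tool(increments=[{"dp": [-15.5, 0, 39.7], "rot": [0, 0, 0], "claw": 0}, {"dp": [-15.5, 0, 39.7], "rot": [0, 0, 0], "claw": 0}, {"dp": [-15.5, 0, 39.7], "rot": [0, 0, 0], "claw": 0}, {"dp": [-15.5, 0, 39.7], "rot": [0, 0, 0], "claw": 0}, {"dp": [-15.5, 0, 39.7], "rot": [0, 0, 0], "claw": 0}])

```text
time: 20.45
position: [0.4192, 0.3466, 0.2607]
eef_rot: [-90.0, 0.0, 7.3]
wrist_force: [0.5, -0.2, 0.6]
finger_gap: 0.0853
```

Call:
servo_tool(increments=[{"dp": [-15.5, 0, 39.7], "rot": [0, 0, 0], "claw": 0}, {"dp": [0, 40, 0], "rot": [0, 0, 0], "claw": 0}, {"dp": [0, 40, 0], "rot": [0, 0, 0], "claw": 0}, {"dp": [0, 40, 0], "rot": [0, 0, 0], "claw": 0}, {"dp": [0, 30, 0], "rot": [0, 0, 0], "claw": 0}])

```text
time: 20.95
position: [0.3985, 0.3819, 0.1081]
eef_rot: [-90.1, 0.2, 7.3]
wrist_force: [-0.2, -0.9, 0.5]
finger_gap: 0.0852
```

Call:
servo_tool(increments=[{"dp": [0, 20, 0], "rot": [0, 0, 0], "claw": 0}, {"dp": [0, 20, 0], "rot": [0, 0, 0], "claw": 0}, {"dp": [0, 0, 0], "rot": [0, 0, 0], "claw": 0}, {"dp": [0, 0, 0], "rot": [0, 0, 0], "claw": 0}, {"dp": [0, 0, 0], "rot": [0, 0, 0], "claw": 0}])

```text
time: 21.45
position: [0.401, 0.3835, 0.0724]
eef_rot: [-89.9, -0.1, 7.3]
wrist_force: [-0.1, -0.4, 0.8]
finger_gap: 0.0854
```

Call:
servo_tool(increments=[{"dp": [0, 20, 0], "rot": [0, 0, 0], "claw": 0}, {"dp": [0, 20.5, 0], "rot": [0, 0, 0], "claw": 0}, {"dp": [0, 0, 0], "rot": [0, 0, 0], "claw": 0}, {"dp": [0, 0, 0], "rot": [0, 0, 0], "claw": 0}, {"dp": [0, 0, 0], "rot": [0, 0, 0], "claw": 0}])

```text
time: 21.95
position: [0.4013, 0.3839, 0.0323]
eef_rot: [-89.9, -0.1, 7.3]
wrist_force: [0.4, -0.2, 0.7]
finger_gap: 0.0854
```

Call:
servo_tool(increments=[{"dp": [0, 0, 0], "rot": [0, 0, 0], "claw": 255}, {"dp": [0, 0, 0], "rot": [0, 0, 0], "claw": 255}, {"dp": [0, 0, 0], "rot": [0, 0, 0], "claw": 255}, {"dp": [0, 0, 0], "rot": [0, 0, 0], "claw": 255}, {"dp": [0, 0, 0], "rot": [0, 0, 0], "claw": 255}])

```text
time: 22.45
position: [0.4013, 0.3837, 0.0322]
eef_rot: [-89.9, -0.1, 7.3]
wrist_force: [-0.8, -0.7, 5.2]
finger_gap: 0.0584
```

Call:
servo_tool(increments=[{"dp": [0, -20, 0], "rot": [0, 0, 0], "claw": 255}, {"dp": [0, -45, 0], "rot": [0, 0, 0], "claw": 255}, {"dp": [0, -45, 0], "rot": [0, 0, 0], "claw": 255}, {"dp": [0, -45, 0], "rot": [0, 0, 0], "claw": 255}, {"dp": [0, -45, 0], "rot": [0, 0, 0], "claw": 255}])

```text
time: 22.95
position: [0.3998, 0.3825, 0.2323]
eef_rot: [-90.0, 0.0, 7.3]
wrist_force: [0.4, 0.4, -1.5]
finger_gap: 0.0586
```

Call:
servo_tool(increments=[{"dp": [0, 0, 0], "rot": [0, 0.0995, 0], "claw": 255}, {"dp": [19.25, 0, -38.05], "rot": [0, 0, 0], "claw": 255}, {"dp": [19.25, 0, -38.05], "rot": [0, 0, 0], "claw": 255}, {"dp": [19.25, 0, -38.05], "rot": [0, 0, 0], "claw": 255}, {"dp": [19.25, 0, -38.05], "rot": [0, 0, 0], "claw": 255}])

```text
time: 23.45
position: [0.4816, 0.2315, 0.2306]
eef_rot: [-90.0, -0.0, 1.6]
wrist_force: [0.6, -0.0, -1.8]
finger_gap: 0.0587
```

Call:
servo_tool(increments=[{"dp": [19.25, 0, -38.05], "rot": [0, 0, 0], "claw": 255}, {"dp": [19.25, 0, -38.05], "rot": [0, 0, 0], "claw": 255}, {"dp": [19.25, 0, -38.05], "rot": [0, 0, 0], "claw": 255}, {"dp": [19.25, 0, -38.05], "rot": [0, 0, 0], "claw": 255}, {"dp": [19.25, 0, -38.05], "rot": [0, 0, 0], "claw": 255}])

```text
time: 23.95
position: [0.5833, 0.0438, 0.2306]
eef_rot: [-90.0, 0.0, 1.6]
wrist_force: [0.2, 0.4, -1.6]
finger_gap: 0.0584
```

Call:
servo_tool(increments=[{"dp": [19.25, 0, -38.05], "rot": [0, 0, 0], "claw": 255}, {"dp": [0, 30, 0], "rot": [0, 0, 0], "claw": 255}, {"dp": [0, 30, 0], "rot": [0, 0, 0], "claw": 255}, {"dp": [0, 20, 0], "rot": [0, 0, 0], "claw": 255}, {"dp": [0, 0, 0], "rot": [0, 0, 0], "claw": 255}])

```text
time: 24.45
position: [0.6, 0.0078, 0.1463]
eef_rot: [-90.0, 0.5, 1.6]
wrist_force: [-1.3, -1.0, -1.4]
finger_gap: 0.0586
```

Call:
servo_tool(increments=[{"dp": [0, 10, 0], "rot": [0, 0, 0], "claw": 255}, {"dp": [0, 10, 0], "rot": [0, 0, 0], "claw": 255}, {"dp": [0, 0, 0], "rot": [0, 0, 0], "claw": 255}, {"dp": [0, 0, 0], "rot": [0, 0, 0], "claw": 255}, {"dp": [0, 0, 0], "rot": [0, 0, 0], "claw": 255}])

```text
time: 24.95
position: [0.6039, 0.008, 0.1315]
eef_rot: [-90.0, -0.1, 1.6]
wrist_force: [-0.1, 0.7, -1.6]
finger_gap: 0.0584
```

Call:
servo_tool(increments=[{"dp": [0.5, 5, 1], "rot": [0, 0, 0], "claw": 255}, {"dp": [0, 4, 0], "rot": [0, 0, 0], "claw": 255}, {"dp": [0, 0, 0], "rot": [0, 0, 0], "claw": 255}, {"dp": [0, 0, 0], "rot": [0, 0, 0], "claw": 255}])

```text
time: 25.35
position: [0.6035, 0.009, 0.1212]
eef_rot: [-90.0, 0.0, 1.6]
wrist_force: [0.1, 0.7, -1.7]
finger_gap: 0.0585
```

Call:
servo_tool(increments=[{"dp": [0, 1, 0], "rot": [0, 0, 0], "claw": 255}, {"dp": [0, 0, 0], "rot": [0, 0, 0], "claw": 255}])

```text
time: 25.55
position: [0.6039, 0.0089, 0.1206]
eef_rot: [-90.0, -0.0, 1.6]
wrist_force: [0.2, 0.6, -1.5]
finger_gap: 0.0582
```

Call:
servo_tool(increments=[{"dp": [0, 0.7, 0], "rot": [0, 0, 0], "claw": 255}, {"dp": [0, 0, 0], "rot": [0, 0, 0], "claw": 255}])

```text
time: 25.75
position: [0.6039, 0.0089, 0.1205]
eef_rot: [-90.0, -0.0, 1.6]
wrist_force: [-1.5, -0.5, 2.4]
finger_gap: 0.0589
```

Call:
servo_tool(increments=[{"dp": [0, 0, 0], "rot": [0, 0, 0], "claw": 0}, {"dp": [0, 0, 0], "rot": [0, 0, 0], "claw": 0}, {"dp": [0, 0, 0], "rot": [0, 0, 0], "claw": 0}, {"dp": [0, 0, 0], "rot": [0, 0, 0], "claw": 0}, {"dp": [0, -10, 0], "rot": [0, 0, 0], "claw": 0}])

```text
time: 26.25
position: [0.6024, 0.009, 0.1285]
eef_rot: [-90.0, 0.2, 1.6]
wrist_force: [-0.0, 0.7, -0.8]
finger_gap: 0.0854
```

Call:
servo_tool(increments=[{"dp": [0, -40, 0], "rot": [0, 0, 0], "claw": 0}, {"dp": [0, -45, 0], "rot": [0, 0, 0], "claw": 0}, {"dp": [0, -45, 0], "rot": [0, 0, 0], "claw": 0}, {"dp": [0, -45, 0], "rot": [0, 0, 0], "claw": 0}, {"dp": [0, -5, 0], "rot": [0, 0, 0], "claw": 0}])

```text
time: 26.75
position: [0.6073, 0.0089, 0.3194]
eef_rot: [-90.0, -0.8, 1.6]
wrist_force: [1.1, -0.2, 0.3]
finger_gap: 0.0855
```

Call:
servo_tool(increments=[{"dp": [0, 0, 0], "rot": [0, 0, 0], "claw": 0}, {"dp": [0, 0, 0], "rot": [0, 0, 0], "claw": 0}, {"dp": [0, 0, 0], "rot": [0, 0, 0], "claw": 0}, {"dp": [0, 0, 0], "rot": [0, 0, 0], "claw": 0}, {"dp": [0, 0, 0], "rot": [0, 0, 0], "claw": 0}])

```text
time: 27.25
position: [0.6032, 0.009, 0.3083]
eef_rot: [-90.0, 0.2, 1.6]
wrist_force: [0.1, 0.4, 0.1]
finger_gap: 0.0853
```

```bash
cat >> h.py <<'E'
def disc(p,uv,z,lo=150,r=26):
    """centroid of bright low-saturation foot near predicted pixel"""
    pass
E
python3 - <<'E'
from h import *
st()
p=grab('wrist','w6')
for X in([.431,-.0905,.01],[.431,-.0905,.215],[.383,-.352,.01],[.604,.009,.107],[.465,.035,.065]): print(X,np.round(proj(p,X),1))
E
```

```text
27.25 [0.6032 0.009  0.3083] [-89.99   0.16   1.6 ] F [0.1 0.4 0.1] gap 0.0853 q [-1.5  5.9 97.3  0.  77.  -3.1]
[0.431, -0.0905, 0.01] [208.9 223.3]
[0.431, -0.0905, 0.215] [122.5 314.5]
[0.383, -0.352, 0.01] [195.7 355.5]
[0.604, 0.009, 0.107] [323.3 179.1]
[0.465, 0.035, 0.065] [210.7 147.1]
```

View pics/w6.png

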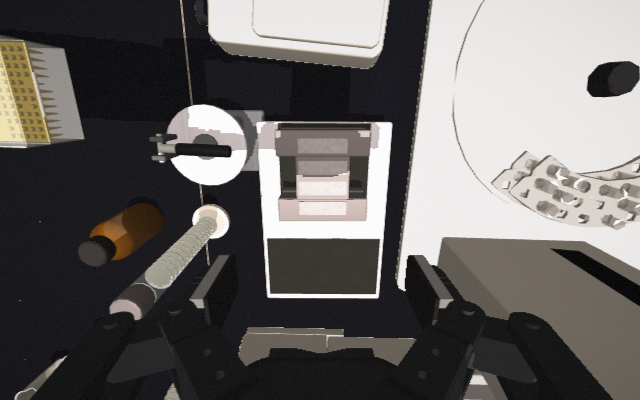

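Call:
servo_tool(increments=[{"dp": [-34.7, 0, -18.7], "rot": [0, 0, 0], "claw": 0}, {"dp": [-34.7, 0, -18.7], "rot": [0, 0, 0], "claw": 0}, {"dp": [-34.7, 0, -18.7], "rot": [0, 0, 0], "claw": 0}, {"dp": [-34.7, 0, -18.7], "rot": [0, 0, 0], "claw": 0}, {"dp": [-34.7, 0, -18.7], "rot": [0, 0, 0], "claw": 0}])

```text
time: 27.8
position: [0.4315, -0.0898, 0.3095]
eef_rot: [-90.0, 0.0, 1.6]
wrist_force: [0.7, -1.6, 0.3]
finger_gap: 0.0856
```

Call:
servo_tool(increments=[{"dp": [0, 0, 0], "rot": [0, 0, 0], "claw": 0}, {"dp": [0, 0, 0], "rot": [0, 0, 0], "claw": 0}, {"dp": [0, 0, 0], "rot": [0, 0, 0], "claw": 0}, {"dp": [0, 0, 0], "rot": [0, 0, 0], "claw": 0}])

```text
time: 28.2
position: [0.4339, -0.0889, 0.3099]
eef_rot: [-90.0, -0.0, 1.7]
wrist_force: [0.0, 1.2, 0.1]
finger_gap: 0.0852
```

Run:
```python
from h import *
st()
p=grab('wrist','w7')
for X in([.432,-.0895,.01],[.432,-.0895,.215]): print(X,np.round(proj(p,X),1))
g=cv2.cvtColor(p['color'],cv2.COLOR_RGB2GRAY)
for r in eyes.outline_of(p,'cylinder_1_centre'):
    ys,xs=np.nonzero(np.array(r['mask']));print(r['confidence'],xs.min(),xs.max(),ys.min(),ys.max())
```

```text
28.2 [ 0.4339 -0.0889  0.3099] [-89.99  -0.     1.66] F [0.  1.2 0.1] gap 0.0852 q [-14.8 -12.6 114.6   0.   78.  -16.5]
[0.432, -0.0895, 0.01] [320.6 162.7]
[0.432, -0.0895, 0.215] [320.  213.4]
0.77 303 341 142 227
```

View pics/w7.png

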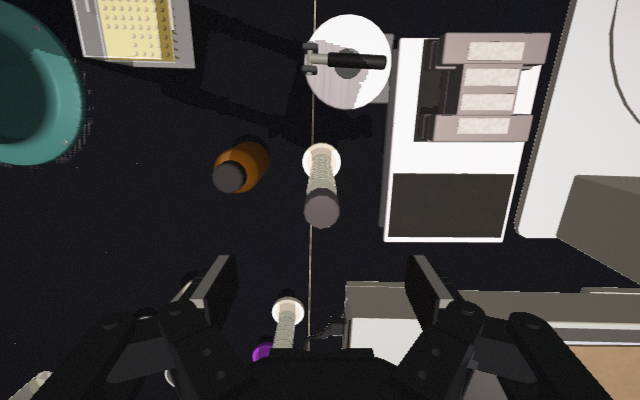

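Call:
servo_tool(increments=[{"dp": [-1, 30, 1], "rot": [0, 0, 0], "claw": 0}, {"dp": [0, 30, 0], "rot": [0, 0, 0], "claw": 0}, {"dp": [0, 30, 0], "rot": [0, 0, 0], "claw": 0}, {"dp": [0, 20, 0], "rot": [0, 0, 0], "claw": 0}, {"dp": [0, 14, 0], "rot": [0, 0, 0], "claw": 0}])

```text
time: 28.8
position: [0.4314, -0.0878, 0.1838]
eef_rot: [-90.0, 0.2, 1.7]
wrist_force: [-1.1, 0.5, -1.2]
finger_gap: 0.0853
```

Call:
servo_tool(increments=[{"dp": [0, 0, 0], "rot": [0, 0, 0], "claw": 0}, {"dp": [0, 0, 0], "rot": [0, 0, 0], "claw": 0}, {"dp": [0, 0, 0], "rot": [0, 0, 0], "claw": 0}, {"dp": [0, 0, 0], "rot": [0, 0, 0], "claw": 100}, {"dp": [0, 0, 0], "rot": [0, 0, 0], "claw": 100}])

```text
time: 29.3
position: [0.4326, -0.0886, 0.1869]
eef_rot: [-90.0, -0.1, 1.6]
wrist_force: [0.1, 1.1, -0.6]
finger_gap: 0.0588
```

Call:
servo_tool(increments=[{"dp": [0, 0, 0], "rot": [0, 0, 0], "claw": 120}, {"dp": [0, 0, 0], "rot": [0, 0, 0], "claw": 140}, {"dp": [0, 0, 0], "rot": [0, 0, 0], "claw": 160}, {"dp": [0, 0, 0], "rot": [0, 0, 0], "claw": 180}, {"dp": [0, 0, 0], "rot": [0, 0, 0], "claw": 200}], newtons=30)

```text
time: 29.8
position: [0.4322, -0.0884, 0.186]
eef_rot: [-90.0, -0.0, 1.6]
wrist_force: [-0.8, 0.2, 0.8]
finger_gap: 0.0275
```

Call:
servo_tool(increments=[{"dp": [0, 0, 0], "rot": [0, 0, 0], "claw": 255}, {"dp": [0, 0, 0], "rot": [0, 0, 0], "claw": 255}, {"dp": [0, 0, 0], "rot": [0, 0, 0], "claw": 255}], newtons=40)

```text
time: 30.1
position: [0.4322, -0.0884, 0.1861]
eef_rot: [-90.0, -0.0, 1.6]
wrist_force: [1.5, -0.3, 1.5]
finger_gap: 0.0274
```

Call:
servo_tool(increments=[{"dp": [0, -10, 0], "rot": [0, 0, 0], "claw": 255}, {"dp": [0, -20, 0], "rot": [0, 0, 0], "claw": 255}, {"dp": [0, -30, 0], "rot": [0, 0, 0], "claw": 255}, {"dp": [0, -30, 0], "rot": [0, 0, 0], "claw": 255}, {"dp": [0, -30, 0], "rot": [0, 0, 0], "claw": 255}])

```text
time: 30.6
position: [0.431, -0.0882, 0.3067]
eef_rot: [-90.0, 0.1, 1.6]
wrist_force: [0.9, 1.4, -2.1]
finger_gap: 0.0274
```

Call:
servo_tool(increments=[{"dp": [0, -14, 0], "rot": [0, 0, 0], "claw": 255}, {"dp": [15, 0, -3.7], "rot": [0, 0, 0], "claw": 255}, {"dp": [24, 0, -6], "rot": [0, 0, 0], "claw": 255}, {"dp": [24, 0, -6], "rot": [0, 0, 0], "claw": 255}, {"dp": [24, 0, -6], "rot": [0, 0, 0], "claw": 255}])

```text
time: 31.1
position: [0.5196, -0.1076, 0.3188]
eef_rot: [-90.0, 0.1, 1.6]
wrist_force: [-0.1, -0.5, -2.3]
finger_gap: 0.0278
```

Call:
servo_tool(increments=[{"dp": [24, 0, -6], "rot": [0, 0, 0], "claw": 255}, {"dp": [24, 0, -6], "rot": [0, 0, 0], "claw": 255}, {"dp": [24, 0, -6], "rot": [0, 0, 0], "claw": 255}, {"dp": [24, 0, -6], "rot": [0, 0, 0], "claw": 255}, {"dp": [29.6, 0, -7], "rot": [0, 0, 0], "claw": 255}])

```text
time: 31.6
position: [0.6458, -0.1351, 0.3183]
eef_rot: [-90.0, 0.2, 1.6]
wrist_force: [-0.1, -0.8, -1.5]
finger_gap: 0.0275
```

Call:
servo_tool(increments=[{"dp": [0, 0, 0], "rot": [0, 0, 0], "claw": 255}, {"dp": [0, 20, 0], "rot": [0, 0, 0], "claw": 255}, {"dp": [0, 20, 0], "rot": [0, 0, 0], "claw": 255}, {"dp": [0, 20, 0], "rot": [0, 0, 0], "claw": 255}, {"dp": [0, 0, 0], "rot": [0, 0, 0], "claw": 255}])

```text
time: 32.1
position: [0.6426, -0.1343, 0.2547]
eef_rot: [-89.9, 0.5, 1.6]
wrist_force: [-1.0, 0.8, -4.0]
finger_gap: 0.0275
```

Call:
servo_tool(increments=[{"dp": [0, 0, 0], "rot": [0, 0, 0], "claw": 255}, {"dp": [0, 0, 0], "rot": [0, 0, 0], "claw": 255}, {"dp": [0, 0, 0], "rot": [0, 0, 0], "claw": 255}, {"dp": [0, 0, 0], "rot": [0, 0, 0], "claw": 255}])

```text
time: 32.5
position: [0.6465, -0.1353, 0.2614]
eef_rot: [-90.0, -0.1, 1.6]
wrist_force: [-0.3, -0.7, -1.1]
finger_gap: 0.0276
```

Run:
```python
from h import *
st()
p=grab('wrist','w8')
```

```text
32.5 [ 0.6465 -0.1353  0.2614] [-90.03  -0.12   1.61] F [-0.3 -0.7 -1.1] gap 0.0276 q [-14.   13.3  93.6  -0.   73.  -15.6]
```

View pics/w8.png

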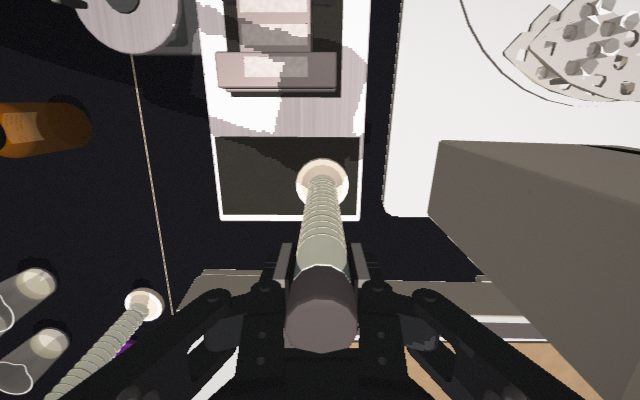

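Run:
```python
from h import *
p=grab('wrist')
for uv in((216,137),(360,137),(221,216),(356,216)): print('mat',np.round(back(p,uv,.0525),4))
print('foot',back(p,(322.5,184),.0854))
```

```text
mat [ 0.5291 -0.0928  0.0525]
mat [ 0.6871 -0.0885  0.0525]
mat [ 0.5272 -0.1859  0.0525]
mat [ 0.6887 -0.1815  0.0525]
foot [ 0.64702668 -0.13406803  0.0854    ]
```

Call:
servo_tool(increments=[{"dp": [-1, 10, -1.5], "rot": [0, 0, 0], "claw": 255}, {"dp": [0, 9, 0], "rot": [0, 0, 0], "claw": 255}, {"dp": [0, 0, 0], "rot": [0, 0, 0], "claw": 255}, {"dp": [0, 0, 0], "rot": [0, 0, 0], "claw": 255}, {"dp": [0, 0, 0], "rot": [0, 0, 0], "claw": 255}])

```text
time: 33.1
position: [0.6448, -0.1366, 0.2405]
eef_rot: [-90.0, 0.0, 1.6]
wrist_force: [-0.3, -0.4, -2.6]
finger_gap: 0.0275
```

Call:
servo_tool(increments=[{"dp": [0, 1, 0], "rot": [0, 0, 0], "claw": 255}, {"dp": [0, 1, 0], "rot": [0, 0, 0], "claw": 255}, {"dp": [0, 0, 0], "rot": [0, 0, 0], "claw": 255}])

```text
time: 33.4
position: [0.6449, -0.1366, 0.2387]
eef_rot: [-90.0, 0.0, 1.6]
wrist_force: [0.1, -0.2, -3.0]
finger_gap: 0.0278
```

Call:
servo_tool(increments=[{"dp": [0, 0.7, 0], "rot": [0, 0, 0], "claw": 255}, {"dp": [0, 0, 0], "rot": [0, 0, 0], "claw": 255}])

```text
time: 33.6
position: [0.6451, -0.1367, 0.2384]
eef_rot: [-90.0, -0.0, 1.6]
wrist_force: [-0.4, -0.4, -1.6]
finger_gap: 0.0273
```

Call:
servo_tool(increments=[{"dp": [0, 0.7, 0], "rot": [0, 0, 0], "claw": 255}, {"dp": [0, 0, 0], "rot": [0, 0, 0], "claw": 255}])

```text
time: 33.8
position: [0.6453, -0.1367, 0.2383]
eef_rot: [-90.0, -0.1, 1.6]
wrist_force: [-0.3, -0.3, 1.1]
finger_gap: 0.027
```

Call:
servo_tool(increments=[{"dp": [0, 0, 0], "rot": [0, 0, 0], "claw": 150}, {"dp": [0, 0, 0], "rot": [0, 0, 0], "claw": 130}, {"dp": [0, 0, 0], "rot": [0, 0, 0], "claw": 110}, {"dp": [0, 0, 0], "rot": [0, 0, 0], "claw": 80}, {"dp": [0, 0, 0], "rot": [0, 0, 0], "claw": 80}])

```text
time: 34.3
position: [0.645, -0.1366, 0.2375]
eef_rot: [-90.0, 0.0, 1.6]
wrist_force: [-0.1, -0.9, 0.0]
finger_gap: 0.0589
```

Call:
servo_tool(increments=[{"dp": [0, -10, 0], "rot": [0, 0, 0], "claw": 80}, {"dp": [0, -30, 0], "rot": [0, 0, 0], "claw": 80}, {"dp": [0, -30, 0], "rot": [0, 0, 0], "claw": 80}, {"dp": [0, -20, 0], "rot": [0, 0, 0], "claw": 80}, {"dp": [0, 0, 0], "rot": [0, 0, 0], "claw": 0}])

```text
time: 34.8
position: [0.647, -0.1371, 0.3331]
eef_rot: [-90.1, -0.5, 1.6]
wrist_force: [0.0, 0.2, 1.0]
finger_gap: 0.0713
```

Run:
```python
from h import *
st()
p=grab('top')
im=p['color'][:,:,::-1];c=im[140:275,250:450];cv2.imwrite('pics/t3.png',cv2.resize(c,None,fx=4,fy=4,interpolation=cv2.INTER_CUBIC)[:,:800])
print(*rects(p,(386,408,232,256),120,255,.01,60),sep='\n')
for r in eyes.outline_of(p,'cylinder_1_centre'):
    ys,xs=np.nonzero(np.array(r['mask']));print(r['confidence'],xs.min(),xs.max(),ys.min(),ys.max())
for X in([.383,-.352,.01],[.383,-.352,.215]): print(proj(p,X))
```

```text
34.8 [ 0.647  -0.1371  0.3331] [-90.14  -0.48   1.6 ] F [0.  0.2 1. ] gap 0.0713 q [-14.1  11.3  88.5  -0.   79.7 -15.7]
(array([ 0.3816, -0.3581]), np.float64(1.7), array([0.069, 0.061]), 269)
0.58 444 474 252 267
0.5 328 336 158 171
0.4 274 351 149 200
[395.5957327  242.52197531]
[405.97643685 243.16335766]
```

View pics/t3.png

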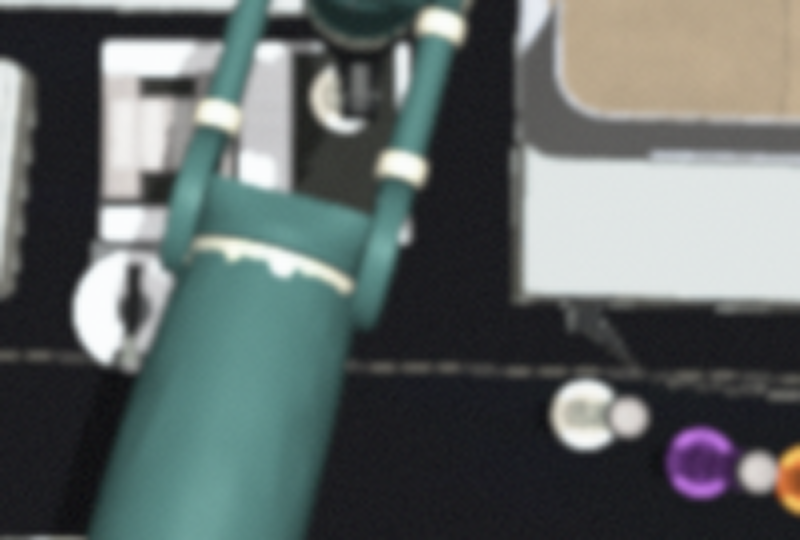

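Call:
servo_tool(increments=[{"dp": [-44.1, 0, 1.2], "rot": [0, 0, 0], "claw": 0}, {"dp": [-44.1, 0, 1.2], "rot": [0, 0, 0], "claw": 0}, {"dp": [-44.1, 0, 1.2], "rot": [0, 0, 0], "claw": 0}, {"dp": [-44.1, 0, 1.2], "rot": [0, 0, 0], "claw": 0}, {"dp": [-44.1, 0, 1.2], "rot": [0, 0, 0], "claw": 0}])

```text
time: 35.4
position: [0.4217, -0.1363, 0.3249]
eef_rot: [-89.9, 0.2, 1.6]
wrist_force: [0.2, 0.5, 0.4]
finger_gap: 0.0853
```

Call:
servo_tool(increments=[{"dp": [-10.1, 0, -43.2], "rot": [0, 0, 0], "claw": 0}, {"dp": [-10.1, 0, -43.2], "rot": [0, 0, 0], "claw": 0}, {"dp": [-10.1, 0, -43.2], "rot": [0, 0, 0], "claw": 0}, {"dp": [-10.1, 0, -43.2], "rot": [0, 0, 0], "claw": 0}, {"dp": [-10.1, 0, -43.2], "rot": [0, 0, 0], "claw": 0}])

```text
time: 35.9
position: [0.3785, -0.3551, 0.3253]
eef_rot: [-89.9, 0.1, 1.6]
wrist_force: [0.5, 0.1, 0.1]
finger_gap: 0.0854
```

Call:
servo_tool(increments=[{"dp": [0, 0, 0], "rot": [0, 0, 0], "claw": 0}, {"dp": [0, 0, 0], "rot": [0, 0, 0], "claw": 0}, {"dp": [0, 0, 0], "rot": [0, 0, 0], "claw": 0}, {"dp": [0, 0, 0], "rot": [0, 0, 0], "claw": 0}])

```text
time: 36.3
position: [0.3802, -0.3528, 0.3269]
eef_rot: [-89.9, 0.0, 1.7]
wrist_force: [0.6, -1.2, -0.3]
finger_gap: 0.0854
```

Run:
```python
from h import *
st()
p=grab('wrist','w9')
for X in([.38,-.354,.01],[.38,-.354,.215]): print(X,np.round(proj(p,X),1))
T=np.array(p['camera_from_world'])
for n in('w9',):
    c=cv2.imread('pics/w9.png')[100:300,200:440];cv2.imwrite('pics/w9c.png',cv2.resize(c,None,fx=2,fy=2))
```

```text
36.3 [ 0.3802 -0.3528  0.3269] [-8.994e+01  3.000e-02  1.700e+00] F [ 0.6 -1.2 -0.3] gap 0.0854 q [-45.6  -4.1 105.4   0.   78.7 -47.3]
[0.38, -0.354, 0.01] [321.8 161.2]
[0.38, -0.354, 0.215] [322.2 207. ]
```

View pics/w9c.png

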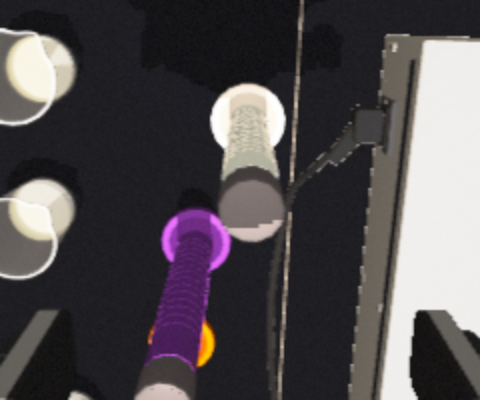

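Call:
servo_tool(increments=[{"dp": [3, 30, 1.5], "rot": [0, 0, 0], "claw": 0}, {"dp": [0, 30, 0], "rot": [0, 0, 0], "claw": 0}, {"dp": [0, 30, 0], "rot": [0, 0, 0], "claw": 0}, {"dp": [0, 30, 0], "rot": [0, 0, 0], "claw": 0}, {"dp": [0, 20, 0], "rot": [0, 0, 0], "claw": 0}])

```text
time: 36.85
position: [0.3826, -0.3506, 0.1853]
eef_rot: [-89.9, 0.1, 1.7]
wrist_force: [-0.8, -0.0, -0.5]
finger_gap: 0.0854
```

Call:
servo_tool(increments=[{"dp": [0, 0, 0], "rot": [0, 0, 0], "claw": 0}, {"dp": [0, 0, 0], "rot": [0, 0, 0], "claw": 0}, {"dp": [0, 0, 0], "rot": [0, 0, 0], "claw": 0}, {"dp": [0, 0, 0], "rot": [0, 0, 0], "claw": 100}, {"dp": [0, 0, 0], "rot": [0, 0, 0], "claw": 100}], newtons=30)

```text
time: 37.35
position: [0.3836, -0.3531, 0.1889]
eef_rot: [-90.1, -0.1, 1.6]
wrist_force: [-0.3, 0.3, 0.2]
finger_gap: 0.0589
```

Call:
servo_tool(increments=[{"dp": [0, 0, 0], "rot": [0, 0, 0], "claw": 120}, {"dp": [0, 0, 0], "rot": [0, 0, 0], "claw": 140}, {"dp": [0, 0, 0], "rot": [0, 0, 0], "claw": 160}, {"dp": [0, 0, 0], "rot": [0, 0, 0], "claw": 180}, {"dp": [0, 0, 0], "rot": [0, 0, 0], "claw": 200}], newtons=30)

```text
time: 37.85
position: [0.383, -0.3527, 0.1876]
eef_rot: [-90.0, -0.0, 1.6]
wrist_force: [-0.4, -0.4, 1.2]
finger_gap: 0.0276
```

Call:
servo_tool(increments=[{"dp": [0, 0, 0], "rot": [0, 0, 0], "claw": 255}, {"dp": [0, 0, 0], "rot": [0, 0, 0], "claw": 255}, {"dp": [0, 0, 0], "rot": [0, 0, 0], "claw": 255}], newtons=40)

```text
time: 38.15
position: [0.3831, -0.3527, 0.1877]
eef_rot: [-90.0, -0.0, 1.6]
wrist_force: [-0.1, 0.1, 2.1]
finger_gap: 0.0275
```

Call:
servo_tool(increments=[{"dp": [0, -10, 0], "rot": [0, 0, 0], "claw": 255}, {"dp": [0, -20, 0], "rot": [0, 0, 0], "claw": 255}, {"dp": [0, -35, 0], "rot": [0, 0, 0], "claw": 255}, {"dp": [0, -35, 0], "rot": [0, 0, 0], "claw": 255}, {"dp": [0, -32, 0], "rot": [0, 0, 0], "claw": 255}])

```text
time: 38.65
position: [0.3826, -0.3523, 0.321]
eef_rot: [-90.0, 0.0, 1.6]
wrist_force: [0.9, -0.0, -2.0]
finger_gap: 0.0274
```

Call:
servo_tool(increments=[{"dp": [3, 0, 13.4], "rot": [0, 0, 0], "claw": 255}, {"dp": [5.8, 0, 26.8], "rot": [0, 0, 0], "claw": 255}, {"dp": [5.8, 0, 26.8], "rot": [0, 0, 0], "claw": 255}, {"dp": [5.8, 0, 26.8], "rot": [0, 0, 0], "claw": 255}, {"dp": [5.8, 0, 26.8], "rot": [0, 0, 0], "claw": 255}])

```text
time: 39.15
position: [0.4049, -0.2292, 0.3178]
eef_rot: [-89.9, 0.1, 1.6]
wrist_force: [0.1, 0.6, -2.1]
finger_gap: 0.0275
```

Call:
servo_tool(increments=[{"dp": [5.8, 0, 26.8], "rot": [0, 0, 0], "claw": 255}, {"dp": [5.8, 0, 26.8], "rot": [0, 0, 0], "claw": 255}, {"dp": [5.8, 0, 26.8], "rot": [0, 0, 0], "claw": 255}, {"dp": [2.9, 0, 13.4], "rot": [0, 0, 0], "claw": 255}, {"dp": [12, 0, -0.4], "rot": [0, 0, 0], "claw": 255}])

```text
time: 39.65
position: [0.4341, -0.1346, 0.3181]
eef_rot: [-89.9, 0.1, 1.7]
wrist_force: [-0.1, -0.1, -1.6]
finger_gap: 0.0276
```

Call:
servo_tool(increments=[{"dp": [24.3, 0, -0.7], "rot": [0, 0, 0], "claw": 255}, {"dp": [24.3, 0, -0.7], "rot": [0, 0, 0], "claw": 255}, {"dp": [24.3, 0, -0.7], "rot": [0, 0, 0], "claw": 255}, {"dp": [24.3, 0, -0.7], "rot": [0, 0, 0], "claw": 255}, {"dp": [24.3, 0, -0.7], "rot": [0, 0, 0], "claw": 255}])

```text
time: 40.15
position: [0.5579, -0.1374, 0.318]
eef_rot: [-90.0, 0.1, 1.6]
wrist_force: [-0.5, -0.5, -0.9]
finger_gap: 0.0275
```

Call:
servo_tool(increments=[{"dp": [12, 0, 0], "rot": [0, 0, 0], "claw": 255}, {"dp": [0, 15, 0], "rot": [0, 0, 0], "claw": 255}, {"dp": [0, 20, 0], "rot": [0, 0, 0], "claw": 255}, {"dp": [0, 15, 0], "rot": [0, 0, 0], "claw": 255}, {"dp": [0, 0, 0], "rot": [0, 0, 0], "claw": 255}])

```text
time: 40.65
position: [0.5659, -0.1363, 0.2651]
eef_rot: [-89.9, 0.4, 1.6]
wrist_force: [-0.4, -0.1, -1.2]
finger_gap: 0.027
```

Call:
servo_tool(increments=[{"dp": [0, 0, 0], "rot": [0, 0, 0], "claw": 255}, {"dp": [0, 0, 0], "rot": [0, 0, 0], "claw": 255}, {"dp": [0, 0, 0], "rot": [0, 0, 0], "claw": 255}])

```text
time: 40.95
position: [0.5695, -0.137, 0.2709]
eef_rot: [-90.0, -0.1, 1.6]
wrist_force: [0.3, -1.2, -1.1]
finger_gap: 0.0277
```

Contact expected at TCP z≈0.240.

Call:
servo_tool(increments=[{"dp": [0, 10, 0], "rot": [0, 0, 0], "claw": 255}, {"dp": [0, 10, 0], "rot": [0, 0, 0], "claw": 255}, {"dp": [0, 7, 0], "rot": [0, 0, 0], "claw": 255}, {"dp": [0, 0, 0], "rot": [0, 0, 0], "claw": 255}, {"dp": [0, 0, 0], "rot": [0, 0, 0], "claw": 255}])

```text
time: 41.45
position: [0.5687, -0.1367, 0.2419]
eef_rot: [-90.0, 0.1, 1.6]
wrist_force: [0.1, 0.4, -2.1]
finger_gap: 0.0277
```

Call:
servo_tool(increments=[{"dp": [0, 0, 0], "rot": [0, 0, 0], "claw": 255}, {"dp": [0, 1, 0], "rot": [0, 0, 0], "claw": 255}, {"dp": [0, 0.5, 0], "rot": [0, 0, 0], "claw": 255}, {"dp": [0, 0, 0], "rot": [0, 0, 0], "claw": 255}])

```text
time: 41.85
position: [0.5689, -0.1367, 0.2409]
eef_rot: [-90.0, 0.0, 1.6]
wrist_force: [0.3, 0.9, -2.5]
finger_gap: 0.0275
```

Call:
servo_tool(increments=[{"dp": [0, 0.7, 0], "rot": [0, 0, 0], "claw": 255}, {"dp": [0, 0, 0], "rot": [0, 0, 0], "claw": 255}])

```text
time: 42.05
position: [0.5689, -0.1367, 0.2402]
eef_rot: [-90.0, 0.0, 1.6]
wrist_force: [-0.7, -0.2, -2.7]
finger_gap: 0.0274
```

Call:
servo_tool(increments=[{"dp": [0, 0.7, 0], "rot": [0, 0, 0], "claw": 255}, {"dp": [0, 0, 0], "rot": [0, 0, 0], "claw": 255}])

```text
time: 42.25
position: [0.5691, -0.1368, 0.24]
eef_rot: [-90.0, -0.0, 1.6]
wrist_force: [-0.7, 0.3, 0.2]
finger_gap: 0.0275
```

Call:
servo_tool(increments=[{"dp": [0, 0, 0], "rot": [0, 0, 0], "claw": 150}, {"dp": [0, 0, 0], "rot": [0, 0, 0], "claw": 130}, {"dp": [0, 0, 0], "rot": [0, 0, 0], "claw": 110}, {"dp": [0, 0, 0], "rot": [0, 0, 0], "claw": 80}, {"dp": [0, 0, 0], "rot": [0, 0, 0], "claw": 80}])

```text
time: 42.75
position: [0.569, -0.1368, 0.2396]
eef_rot: [-90.0, -0.0, 1.6]
wrist_force: [-0.2, -0.0, -0.3]
finger_gap: 0.0585
```

Call:
servo_tool(increments=[{"dp": [0, -10, 0], "rot": [0, 0, 0], "claw": 80}, {"dp": [0, -30, 0], "rot": [0, 0, 0], "claw": 80}, {"dp": [0, -30, 0], "rot": [0, 0, 0], "claw": 80}, {"dp": [0, -20, 0], "rot": [0, 0, 0], "claw": 80}, {"dp": [-45, 0, 0], "rot": [0, 0, 0], "claw": 80}])

```text
time: 43.25
position: [0.5287, -0.1388, 0.3341]
eef_rot: [-90.1, -0.5, 1.7]
wrist_force: [-1.2, 1.0, 1.1]
finger_gap: 0.0589
```

Call:
servo_tool(increments=[{"dp": [-45, 0, 0], "rot": [0, 0, 0], "claw": 80}, {"dp": [0, 0, 40], "rot": [0, 0, 0], "claw": 80}, {"dp": [0, 0, 40], "rot": [0, 0, 0], "claw": 80}, {"dp": [0, 0, 0], "rot": [0, 0, 0], "claw": 80}, {"dp": [0, 0, 0], "rot": [0, 0, 0], "claw": 80}])

```text
time: 43.75
position: [0.4769, -0.0589, 0.3305]
eef_rot: [-90.1, -0.1, 1.7]
wrist_force: [1.0, -0.7, -0.8]
finger_gap: 0.0586
```

Call:
servo_tool(increments=[{"dp": [0, 0, 0], "rot": [0, 0, 0], "claw": 80}, {"dp": [0, 0, 0], "rot": [0, 0, 0], "claw": 80}, {"dp": [0, 0, 0], "rot": [0, 0, 0], "claw": 80}])

```text
time: 44.05
position: [0.4769, -0.0601, 0.3295]
eef_rot: [-90.0, 0.0, 1.5]
wrist_force: [0.1, -0.1, 0.5]
finger_gap: 0.0588
```

Run:
```python
from h import *
st()
p=grab('wrist','w10')
for X in([.465,.035,.065],[.605,.009,.107],[.571,-.137,.0525],[.645,-.137,.0525]): print(X,np.round(proj(p,X),1))
```

```text
44.05 [ 0.4769 -0.0601  0.3295] [-9.001e+01  2.000e-02  1.530e+00] F [ 0.1 -0.1  0.5] gap 0.0588 q [-10.1  -8.5 109.2  -0.   79.4 -11.7]
[0.465, 0.035, 0.065] [314.4  90.8]
[0.605, 0.009, 0.107] [438.  117.5]
[0.571, -0.137, 0.0525] [385.2 219.4]
[0.645, -0.137, 0.0525] [436.  220.6]
```

View pics/w10.png

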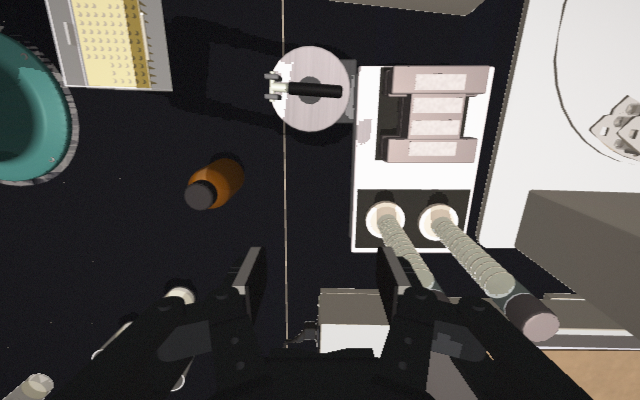

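Run:
```python
from h import *
p=grab('wrist');st()
print('hub',back(p,(310.5,89.5),.065))
print('free end',back(p,(341.5,91),.091)); print('hinge',back(p,(276,87),.091),back(p,(285,87),.091))
q=grab('top')
g=cv2.cvtColor(q['color'],cv2.COLOR_RGB2GRAY)
c=cv2.resize(g[195:240,262:308],None,fx=4,fy=4,interpolation=cv2.INTER_CUBIC)
m=(c>140).astype(np.uint8);ct=max(cv2.findContours(m,cv2.RETR_EXTERNAL,cv2.CHAIN_APPROX_NONE)[0],key=cv2.contourArea)
(cx,cy),r=cv2.minEnclosingCircle(ct);(ex,ey),ax,an=cv2.fitEllipse(ct);print(r/4,np.array(ax)/4)
for a,b in((cx,cy),(ex,ey)): print('top disc',back(q,((a+.5)/4-.5+262,(b+.5)/4-.5+195),.065))
w=p['color'][40:140,250:370];cv2.imwrite('pics/w11.png',np.hstack([cv2.resize(w,None,fx=4,fy=4)[:,:,::-1],cv2.resize(cv2.cvtColor(c,cv2.COLOR_GRAY2BGR),(300,400))]))
```

```text
44.15 [ 0.4768 -0.0599  0.3294] [-9.00e+01  2.00e-02  1.55e+00] F [-0.5 -0.1  0.1] gap 0.0586 q [-10.1  -8.6 109.2  -0.   79.4 -11.7]
hub [0.46009318 0.0364883  0.065     ]
free end [0.4964733  0.03472522 0.091     ]
hinge [0.42171236 0.03701524 0.091     ] [0.43195829 0.03728704 0.091     ]
11.524455070495605 [13.54383564 22.36468697]
top disc [0.43478904 0.01450038 0.065     ]
top disc [0.43632203 0.01544413 0.065     ]
```

View pics/w11.png

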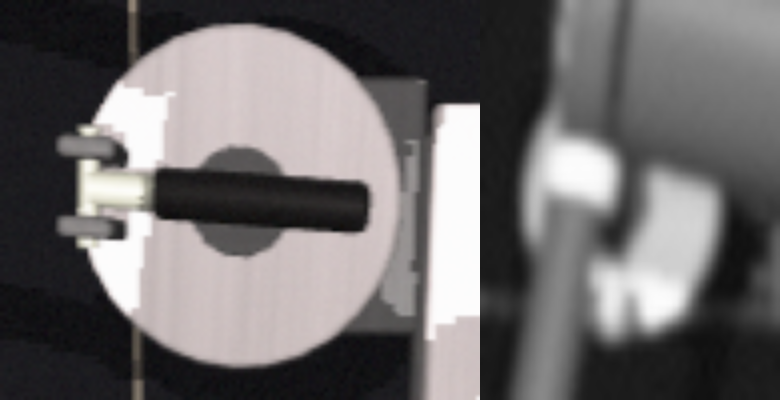

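Call:
servo_tool(increments=[{"dp": [0, 0, 0], "rot": [0, -0.1364, 0], "claw": 80}, {"dp": [0, 0, 0], "rot": [0, -0.1364, 0], "claw": 80}, {"dp": [0, 0, 0], "rot": [0, -0.1364, 0], "claw": 80}, {"dp": [0, 0, 0], "rot": [0, -0.1364, 0], "claw": 80}, {"dp": [0, 0, 0], "rot": [0, -0.1364, 0], "claw": 80}])

```text
time: 44.7
position: [0.4768, -0.0596, 0.3295]
eef_rot: [-90.0, 0.0, 41.0]
wrist_force: [0.1, 0.5, -0.1]
finger_gap: 0.0585
```

Call:
servo_tool(increments=[{"dp": [0, 0, 0], "rot": [0, -0.1364, 0], "claw": 80}, {"dp": [0, 0, 0], "rot": [0, -0.1364, 0], "claw": 80}, {"dp": [0, 0, 0], "rot": [0, -0.1364, 0], "claw": 80}, {"dp": [0, 0, 0], "rot": [0, -0.1364, 0], "claw": 80}, {"dp": [0, 0, 0], "rot": [0, -0.1364, 0], "claw": 80}])

```text
time: 45.2
position: [0.4768, -0.0596, 0.3295]
eef_rot: [-90.0, -0.0, 80.1]
wrist_force: [0.1, -0.2, -1.0]
finger_gap: 0.0584
```

Call:
servo_tool(increments=[{"dp": [0, 0, 0], "rot": [0, -0.1364, 0], "claw": 80}, {"dp": [32, 0, 0], "rot": [0, 0, 0], "claw": 80}, {"dp": [32, 0, 0], "rot": [0, 0, 0], "claw": 80}, {"dp": [31.7, 0, 0], "rot": [0, 0, 0], "claw": 80}, {"dp": [0, 40, 0], "rot": [0, 0, 0], "claw": 80}])

```text
time: 45.7
position: [0.4849, 0.0391, 0.2953]
eef_rot: [-90.7, -0.1, 87.7]
wrist_force: [1.0, 0.2, -0.1]
finger_gap: 0.0586
```

Call:
servo_tool(increments=[{"dp": [0, 40, 0], "rot": [0, 0, 0], "claw": 80}, {"dp": [0, 40, 0], "rot": [0, 0, 0], "claw": 80}, {"dp": [0, 0, 0], "rot": [0, 0, 0], "claw": 80}, {"dp": [0, 0, 0], "rot": [0, 0, 0], "claw": 80}, {"dp": [0, 0, 0], "rot": [0, 0, 0], "claw": 80}])

```text
time: 46.2
position: [0.4826, 0.0362, 0.2122]
eef_rot: [-90.2, -0.0, 87.6]
wrist_force: [-0.1, -0.8, 0.2]
finger_gap: 0.0585
```

Run:
```python
from h import *
st()
p=grab('wrist','w12')
for X in([.4605,.0365,.065],[.4186,.0375,.091],[.4985,.035,.091]): print(X,np.round(proj(p,X),1))
```

```text
46.2 [0.4826 0.0362 0.2122] [-9.023e+01 -1.000e-02  8.755e+01] F [-0.1 -0.8  0.2] gap 0.0585 q [  1.3  -4.1 117.6  -0.   66.2 -86.2]
[0.4605, 0.0365, 0.065] [320.  170.3]
[0.4186, 0.0375, 0.091] [318.8 125.8]
[0.4985, 0.035, 0.091] [320.1 219.3]
```

View pics/w12.png

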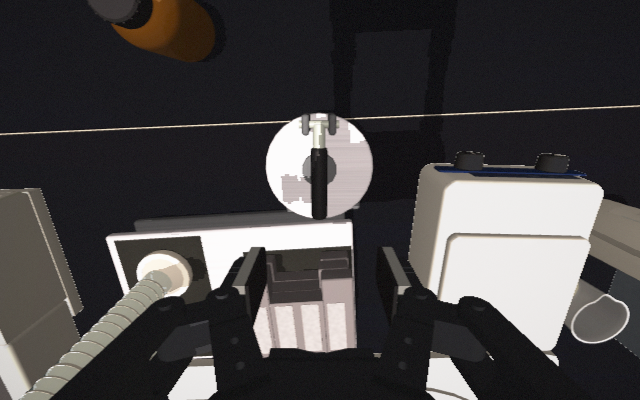

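Call:
servo_tool(increments=[{"dp": [0, 40, 2], "rot": [0, 0, 0], "claw": 80}, {"dp": [0, 35, 0], "rot": [0, 0, 0], "claw": 80}, {"dp": [0, 20, 0], "rot": [0, 0, 0], "claw": 80}, {"dp": [0, 0, 0], "rot": [0, 0, 0], "claw": 80}, {"dp": [0, 0, 0], "rot": [0, 0, 0], "claw": 80}])

```text
time: 46.75
position: [0.4803, 0.0363, 0.1164]
eef_rot: [-90.2, -0.0, 87.6]
wrist_force: [0.4, 0.1, 1.0]
finger_gap: 0.0585
```

Call:
servo_tool(increments=[{"dp": [0, 0, 0], "rot": [0, 0, 0], "claw": 80}, {"dp": [0, 0, 0], "rot": [0, 0, 0], "claw": 80}])

```text
time: 46.95
position: [0.4806, 0.0364, 0.1168]
eef_rot: [-90.2, -0.0, 87.6]
wrist_force: [0.5, -0.1, 0.2]
finger_gap: 0.0584
```

Call:
servo_tool(increments=[{"dp": [0, 10, 3], "rot": [0, 0, 0], "claw": 80}, {"dp": [0, 8, 0], "rot": [0, 0, 0], "claw": 80}, {"dp": [0, 0, 0], "rot": [0, 0, 0], "claw": 80}, {"dp": [0, 0, 0], "rot": [0, 0, 0], "claw": 80}])

```text
time: 47.35
position: [0.4752, 0.0365, 0.0959]
eef_rot: [-89.9, 0.0, 87.6]
wrist_force: [-0.0, -0.5, -1.0]
finger_gap: 0.0588
```

Call:
servo_tool(increments=[{"dp": [0, 0, 0], "rot": [0, 0, 0], "claw": 150}, {"dp": [0, 0, 0], "rot": [0, 0, 0], "claw": 180}, {"dp": [0, 0, 0], "rot": [0, 0, 0], "claw": 255}, {"dp": [0, 0, 0], "rot": [0, 0, 0], "claw": 255}, {"dp": [0, 0, 0], "rot": [0, 0, 0], "claw": 255}], newtons=25)

```text
time: 47.85
position: [0.4761, 0.0351, 0.0969]
eef_rot: [-90.0, 0.2, 87.7]
wrist_force: [-0.7, -6.0, 0.0]
finger_gap: 0.0132
```

Call:
servo_tool(increments=[{"dp": [0, -10.2, 0.9], "rot": [0, 0, 0], "claw": 255}, {"dp": [0, -9.9, 2.7], "rot": [0, 0, 0], "claw": 255}, {"dp": [0, -9.3, 4.3], "rot": [0, 0, 0], "claw": 255}, {"dp": [0, 0, 0], "rot": [0, 0, 0], "claw": 255}])

```text
time: 48.25
position: [0.4672, 0.0353, 0.1262]
eef_rot: [-90.0, 0.2, 87.6]
wrist_force: [-0.5, -7.2, -1.5]
finger_gap: 0.0126
```

Call:
servo_tool(increments=[{"dp": [0, -8.4, 5.9], "rot": [0, 0, 0], "claw": 255}, {"dp": [0, -7.3, 7.3], "rot": [0, 0, 0], "claw": 255}, {"dp": [0, -5.9, 8.4], "rot": [0, 0, 0], "claw": 255}, {"dp": [0, 0, 0], "rot": [0, 0, 0], "claw": 255}])

```text
time: 48.65
position: [0.4455, 0.0362, 0.1477]
eef_rot: [-90.0, 0.2, 87.6]
wrist_force: [-1.0, -6.6, -2.2]
finger_gap: 0.0133
```

Call:
servo_tool(increments=[{"dp": [0, -4.3, 9.3], "rot": [0, 0, 0], "claw": 255}, {"dp": [0, -2.7, 9.9], "rot": [0, 0, 0], "claw": 255}, {"dp": [0, 0, 0], "rot": [0, 0, 0], "claw": 255}, {"dp": [0, 0, 0], "rot": [0, 0, 0], "claw": 255}])

```text
time: 49.05
position: [0.4274, 0.0374, 0.155]
eef_rot: [-90.1, 0.1, 87.6]
wrist_force: [-0.4, -5.4, 0.8]
finger_gap: 0.0129
```

Run:
```python
from h import *
st()
p=grab('wrist');q=grab('scene')
a=p['color'];b=cv2.resize(q['color'][150:275,240:400],(512,400))
g=np.hstack([a,b]);cv2.imwrite('pics/w13.png',cv2.resize(g,(800,278))[:,:,::-1])
```

```text
49.05 [0.4274 0.0374 0.155 ] [-90.08   0.13  87.59] F [-0.4 -5.4  0.8] gap 0.0129 q [  1.8  -7.1 126.8  -0.2  60.2 -85.7]
```

View pics/w13.png

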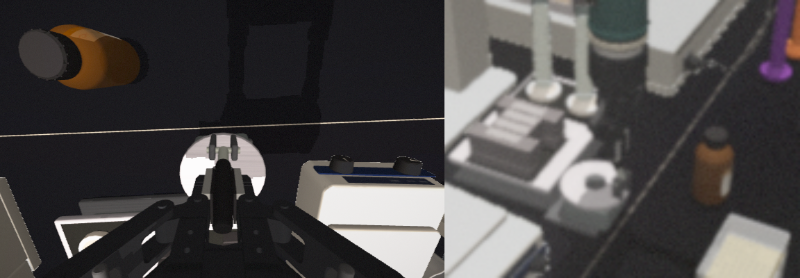

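Call:
servo_tool(increments=[{"dp": [0, -0.9, 6], "rot": [0, 0, 0], "claw": 255}, {"dp": [0, 0, 4.2], "rot": [0, 0, 0], "claw": 255}, {"dp": [0, 0, 0], "rot": [0, 0, 0], "claw": 255}, {"dp": [0, 0, 0], "rot": [0, 0, 0], "claw": 255}])

```text
time: 49.55
position: [0.4181, 0.0385, 0.1562]
eef_rot: [-90.2, 0.1, 87.6]
wrist_force: [2.8, -3.3, 2.3]
finger_gap: 0.0127
```

Call:
servo_tool(increments=[{"dp": [0, 0, 2], "rot": [0, 0, 0], "claw": 255}, {"dp": [0, 0, 0], "rot": [0, 0, 0], "claw": 255}, {"dp": [0, 0, 0], "rot": [0, 0, 0], "claw": 255}])

```text
time: 49.85
position: [0.4165, 0.0388, 0.1564]
eef_rot: [-90.2, 0.0, 87.6]
wrist_force: [4.1, -2.7, 0.8]
finger_gap: 0.0127
```

Run:
```python
import numpy as np
y=np.radians(87.6);tx=np.array([np.cos(y),np.sin(y)]);tz=np.array([-np.sin(y),np.cos(y)])
a=np.radians(178+12*np.arange(0,36))
P=42*np.c_[np.cos(a),np.sin(a)];D=np.diff(P,axis=0)
for i,d in enumerate(D): print(i,round(178+12*(i+1)),'[%.1f, 0, %.1f]'%(d@tx,d@tz), np.round(P[i+1]/1000+[.4585,.0372],4) if i%5==4 else '')
```

```text
0 190 [-8.7, 0, -1.0] 
1 202 [-8.3, 0, -2.8] 
2 214 [-7.6, 0, -4.4] 
3 226 [-6.5, 0, -5.9] 
4 238 [-5.1, 0, -7.1] [0.4362 0.0016]
5 250 [-3.5, 0, -8.0] 
6 262 [-1.8, 0, -8.6] 
7 274 [0.1, 0, -8.8] 
8 286 [1.9, 0, -8.6] 
9 298 [3.6, 0, -8.0] [4.782e-01 1.000e-04]
10 310 [5.2, 0, -7.1] 
11 322 [6.6, 0, -5.8] 
12 334 [7.6, 0, -4.3] 
13 346 [8.4, 0, -2.7] 
14 358 [8.7, 0, -0.9] [0.5005 0.0357]
15 370 [8.7, 0, 1.0] 
16 382 [8.3, 0, 2.8] 
17 394 [7.6, 0, 4.4] 
18 406 [6.5, 0, 5.9] 
19 418 [5.1, 0, 7.1] [0.4808 0.0728]
20 430 [3.5, 0, 8.0] 
21 442 [1.8, 0, 8.6] 
22 454 [-0.1, 0, 8.8] 
23 466 [-1.9, 0, 8.6] 
24 478 [-3.6, 0, 8.0] [0.4388 0.0743]
25 490 [-5.2, 0, 7.1] 
26 502 [-6.6, 0, 5.8] 
27 514 [-7.6, 0, 4.3] 
28 526 [-8.4, 0, 2.7] 
29 538 [-8.7, 0, 0.9] [0.4165 0.0387]
30 550 [-8.7, 0, -1.0] 
31 562 [-8.3, 0, -2.8] 
32 574 [-7.6, 0, -4.4] 
33 586 [-6.5, 0, -5.9] 
34 598 [-5.1, 0, -7.1] [0.4362 0.0016]
```

Call:
servo_tool(increments=[{"dp": [-8.7, 0, -1.0], "rot": [0, 0, 0], "claw": 255}, {"dp": [-8.3, 0, -2.8], "rot": [0, 0, 0], "claw": 255}], newtons=35)

```text
time: 50.05
position: [0.4176, 0.0243, 0.156]
eef_rot: [-89.9, -0.3, 87.6]
wrist_force: [-3.5, 8.4, 7.6]
finger_gap: 0.0107
```

Call:
servo_tool(increments=[{"dp": [-7.6, 0, -4.4], "rot": [0, 0, 0], "claw": 255}, {"dp": [-6.5, 0, -5.9], "rot": [0, 0, 0], "claw": 255}, {"dp": [-5.1, 0, -7.1], "rot": [0, 0, 0], "claw": 255}])

```text
time: 50.35
position: [0.4342, 0.0018, 0.155]
eef_rot: [-89.9, -0.0, 87.6]
wrist_force: [-0.5, -0.0, -0.5]
finger_gap: 0.0001
```

Run:
```python
from h import *
st()
p=grab('wrist','w14')
c=p['color'][120:380,170:480];cv2.imwrite('pics/w14.png',cv2.resize(c,None,fx=1.6,fy=1.6)[:,:,::-1])
```

```text
50.35 [0.4342 0.0018 0.155 ] [-8.990e+01 -2.000e-02  8.758e+01] F [-0.5 -0.  -0.5] gap 0.0001 q [ -3.1  -6.3 126.2   0.   60.3 -90.6]
```

View pics/w14.png

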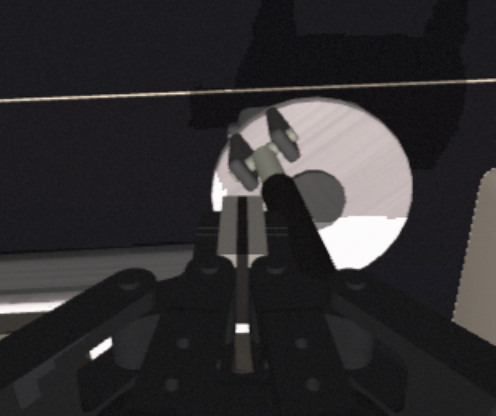

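Call:
servo_tool(increments=[{"dp": [0, 0, 0], "rot": [0, 0, 0], "claw": 0}, {"dp": [0, -20, 8], "rot": [0, 0, 0], "claw": 0}, {"dp": [0, -40, 20], "rot": [0, 0, 0], "claw": 0}, {"dp": [0, -40, 20], "rot": [0, 0, 0], "claw": 0}, {"dp": [0, -20, 0], "rot": [0, 0, 0], "claw": 0}])

```text
time: 50.9
position: [0.3861, 0.0044, 0.2788]
eef_rot: [-90.2, -0.0, 87.6]
wrist_force: [1.5, -0.9, -0.7]
finger_gap: 0.0728
```

Call:
servo_tool(increments=[{"dp": [0, 0, 0], "rot": [0, 0, 0], "claw": 0}, {"dp": [0, 0, 0], "rot": [0, 0, 0], "claw": 0}, {"dp": [0, 0, 0], "rot": [0, 0, 0], "claw": 0}, {"dp": [0, 0, 0], "rot": [0, 0, 0], "claw": 0}])

```text
time: 51.3
position: [0.3858, 0.0042, 0.2736]
eef_rot: [-89.8, -0.0, 87.6]
wrist_force: [-1.0, -0.4, 0.1]
finger_gap: 0.0851
```

Run:
```python
from h import *
st()
p=grab('wrist')
c=p['color'][100:350,200:450];cv2.imwrite('pics/w15.png',cv2.resize(c,None,fx=2,fy=2)[:,:,::-1])
for a in(190,200,210,220): 
    h=np.array([.4585+.042*np.cos(np.radians(a)),.0372+.042*np.sin(np.radians(a))])
    print(a,np.round((proj(p,[*h,.091])-[200,100])*2),np.round((proj(p,[*h,.171])-[200,100])*2))
print(np.round((proj(p,[.4585,.0372,.065])-[200,100])*2))
```

```text
51.3 [0.3858 0.0042 0.2736] [-8.979e+01 -1.000e-02  8.757e+01] F [-1.  -0.4  0.1] gap 0.0851 q [ -3.1 -18.5 122.8   0.   75.9 -90.7]
190 [291. 223.] [306. 289.]
200 [278. 226.] [289. 294.]
210 [266. 232.] [274. 301.]
220 [255. 240.] [260. 311.]
[300. 271.]
```

View pics/w15.png

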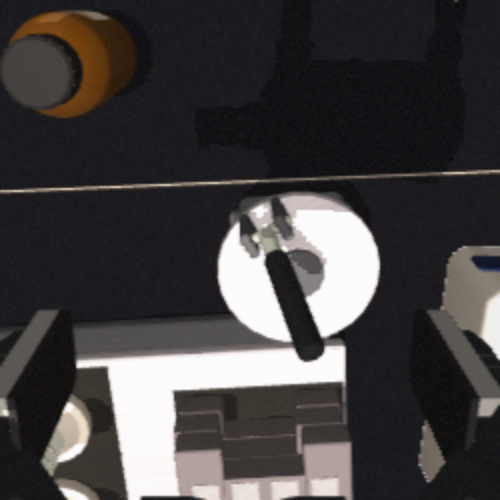

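```bash
cat >> h.py <<'E'
HUB=np.array([.4585,.0372])
def handle(a,th,r=.08,hub=HUB):
    o=np.array([np.cos(np.radians(a)),np.sin(np.radians(a))]);h=hub+.042*o
    return np.array([*(h-r*np.cos(np.radians(th))*o),.091+r*np.sin(np.radians(th))])
E
python3 - <<'E'
from h import *
p=grab('wrist')
for a in(204,208,212):
  print(a,np.round((proj(p,handle(a,90,0))-[200,100])*2),[(t,np.round((proj(p,handle(a,t))-[200,100])*2).tolist()) for t in(20,40,50,60,70)])
E
```

```text
204 [273. 228.] [(20, [336.0, 363.0]), (40, [332.0, 369.0]), (50, [326.0, 365.0]), (60, [319.0, 356.0]), (70, [309.0, 341.0])]
208 [268. 230.] [(20, [339.0, 361.0]), (40, [334.0, 368.0]), (50, [328.0, 364.0]), (60, [318.0, 356.0]), (70, [307.0, 342.0])]
212 [264. 233.] [(20, [343.0, 359.0]), (40, [337.0, 366.0]), (50, [329.0, 364.0]), (60, [318.0, 356.0]), (70, [305.0, 343.0])]
```

Call:
servo_tool(increments=[{"dp": [12.5, 0, -26.2], "rot": [0, 0.145, 0], "claw": 80}, {"dp": [0, 0, 0], "rot": [0, 0.145, 0], "claw": 80}, {"dp": [0, 0, 0], "rot": [0, 0.145, 0], "claw": 80}, {"dp": [0, 0, 0], "rot": [0, 0.145, 0], "claw": 80}, {"dp": [0, 0, 0], "rot": [0, 0.145, 0], "claw": 80}])

```text
time: 51.9
position: [0.4132, 0.0155, 0.2746]
eef_rot: [-89.9, 0.1, 45.7]
wrist_force: [-1.0, 0.3, -0.3]
finger_gap: 0.0586
```

Call:
servo_tool(increments=[{"dp": [0, 0, 0], "rot": [0, 0.145, 0], "claw": 80}, {"dp": [0, 0, 0], "rot": [0, 0.145, 0], "claw": 80}, {"dp": [0, 0, 0], "rot": [0, 0.145, 0], "claw": 80}, {"dp": [0, 0, 0], "rot": [0, 0.145, 0], "claw": 80}, {"dp": [0, 0, 0], "rot": [0, 0.145, 0], "claw": 80}])

```text
time: 52.4
position: [0.4131, 0.0154, 0.2746]
eef_rot: [-90.0, 0.1, 4.1]
wrist_force: [-0.5, 0.2, -0.6]
finger_gap: 0.0583
```

Call:
servo_tool(increments=[{"dp": [0, 0, 0], "rot": [0, 0.145, 0], "claw": 80}, {"dp": [0, 0, 0], "rot": [0, 0.145, 0], "claw": 80}, {"dp": [0, 0, 0], "rot": [0, 0.145, 0], "claw": 80}, {"dp": [0, 0, 0], "rot": [0, 0.145, 0], "claw": 80}, {"dp": [0, 0, 0], "rot": [0, 0.145, 0], "claw": 80}])

```text
time: 52.9
position: [0.4131, 0.0154, 0.2746]
eef_rot: [-90.1, 0.1, -37.4]
wrist_force: [-0.1, 0.7, 0.9]
finger_gap: 0.0585
```

Call:
servo_tool(increments=[{"dp": [0, 0, 0], "rot": [0, 0.145, 0], "claw": 80}, {"dp": [0, 0, 0], "rot": [0, 0.145, 0], "claw": 80}, {"dp": [0, 0, 0], "rot": [0, 0.145, 0], "claw": 80}, {"dp": [0, 0, 0], "rot": [0, 0, 0], "claw": 80}, {"dp": [0, 0, 0], "rot": [0, 0, 0], "claw": 80}])

```text
time: 53.4
position: [0.4132, 0.0154, 0.2749]
eef_rot: [-90.1, 0.0, -61.8]
wrist_force: [0.5, 1.2, 0.4]
finger_gap: 0.0585
```

```bash
cat >> h.py <<'E'
def to(x,y,z):
    """world target -> tool dp (mm) from measured pose"""
    s=st();from_=np.array(s['position']);from scipy.spatial.transform import Rotation as R
    M=R.from_euler('xyz',s['eef_rot'],degrees=True).as_matrix();print('dp',np.round(M.T@(np.array([x,y,z])-from_)*1000,1))
E
python3 - <<'E'
from h import *
to(.4393,.0270,.2)
p=grab('wrist')
c=p['color'];cv2.imwrite('pics/w16.png',c[:,:,::-1])
for a in (204,208,212): print(a,np.round(proj(p,handle(a,66,0))),np.round(proj(p,handle(a,66))))
print(np.round(proj(p,[*HUB,.065])))
E
```

```text
53.4 [0.4132 0.0154 0.2749] [-9.006e+01  3.000e-02 -6.177e+01] F [0.5 1.2 0.4] gap 0.0585 q [ -1.3 -15.1 120.2  -0.   75.   60.5]
dp [ 2.2 74.9 28.5]
204 [321. 174.] [324. 155.]
208 [324. 174.] [325. 155.]
212 [327. 174.] [326. 155.]
[324. 131.]
```

View pics/w16.png

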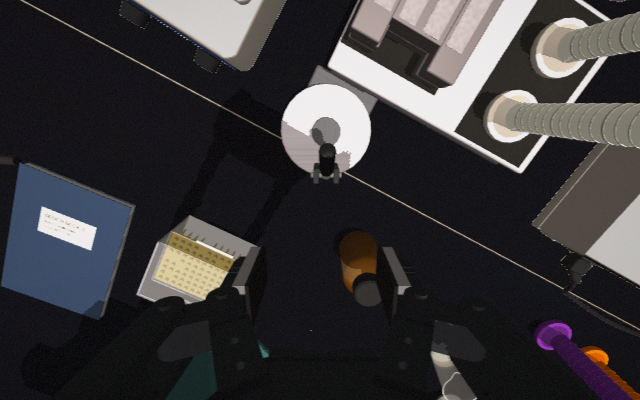

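Call:
servo_tool(increments=[{"dp": [3, 0, 28.5], "rot": [0, 0, 0], "claw": 80}, {"dp": [0, 40, 0], "rot": [0, 0, 0], "claw": 80}, {"dp": [0, 40, 0], "rot": [0, 0, 0], "claw": 80}, {"dp": [0, 30, 0], "rot": [0, 0, 0], "claw": 80}, {"dp": [0, 20, 0], "rot": [0, 0, 0], "claw": 80}])

```text
time: 53.95
position: [0.4382, 0.0262, 0.1427]
eef_rot: [-90.2, 0.1, -61.8]
wrist_force: [-0.0, -1.0, 0.1]
finger_gap: 0.0583
```

Call:
servo_tool(increments=[{"dp": [0, 0, 0], "rot": [0, 0, 0], "claw": 80}, {"dp": [0, 0, 0], "rot": [0, 0, 0], "claw": 80}, {"dp": [0, 0, 0], "rot": [0, 0, 0], "claw": 150}, {"dp": [0, 0, 0], "rot": [0, 0, 0], "claw": 255}, {"dp": [0, 0, 0], "rot": [0, 0, 0], "claw": 255}], newtons=30)

```text
time: 54.45
position: [0.441, 0.0261, 0.1469]
eef_rot: [-89.9, -0.1, -62.0]
wrist_force: [1.5, -4.1, 1.8]
finger_gap: 0.0155
```

Call:
servo_tool(increments=[{"dp": [0, 0, 0], "rot": [0, 0, 0], "claw": 255}, {"dp": [0, 0, 0], "rot": [0, 0, 0], "claw": 255}])

```text
time: 54.65
position: [0.4412, 0.0259, 0.1468]
eef_rot: [-89.9, -0.1, -62.0]
wrist_force: [1.9, -2.8, 4.8]
finger_gap: 0.0134
```

Call:
servo_tool(increments=[{"dp": [0, -1.6, -4.3], "rot": [0, 0, 0], "claw": 255}, {"dp": [0, -1.2, -4.3], "rot": [0, 0, 0], "claw": 255}, {"dp": [0, -0.9, -4.3], "rot": [0, 0, 0], "claw": 255}, {"dp": [0, -0.5, -4.3], "rot": [0, 0, 0], "claw": 255}, {"dp": [0, -0.2, -4.3], "rot": [0, 0, 0], "claw": 255}])

```text
time: 55.15
position: [0.4232, 0.0166, 0.151]
eef_rot: [-89.7, -0.1, -62.0]
wrist_force: [5.6, 0.8, -0.9]
finger_gap: 0.0131
```

Call:
servo_tool(increments=[{"dp": [0, 0, -2], "rot": [0, 0, 0], "claw": 255}, {"dp": [0, 0, 0], "rot": [0, 0, 0], "claw": 255}, {"dp": [0, 0, 0], "rot": [0, 0, 0], "claw": 255}])

```text
time: 55.45
position: [0.4212, 0.0156, 0.151]
eef_rot: [-89.7, -0.1, -62.0]
wrist_force: [4.7, 1.4, 2.5]
finger_gap: 0.0128
```

Run:
```python
from h import *
s=st();d=np.array(s['position'][:2])-HUB;print(np.hypot(*d),np.degrees(np.arctan2(d[1],d[0]))%360)
```

```text
55.45 [0.4212 0.0156 0.151 ] [-8.971e+01 -8.000e-02 -6.200e+01] F [4.7 1.4 2.5] gap 0.0128 q [-1.30e+00 -7.90e+00  1.28e+02  1.00e-01  5.96e+01  6.06e+01]
0.043139739541559204 210.07948302110017
```

Call:
servo_tool(increments=[{"dp": [5.85, 0, 0.41], "rot": [0, -0.1396, 0], "claw": 255}, {"dp": [5.85, 0, 0.41], "rot": [0, -0.1396, 0], "claw": 255}, {"dp": [5.85, 0, 0.41], "rot": [0, -0.1396, 0], "claw": 255}], newtons=45)

```text
time: 55.75
position: [0.4322, 0.0021, 0.151]
eef_rot: [-89.8, -0.1, -37.7]
wrist_force: [4.6, 0.9, 3.3]
finger_gap: 0.0125
```

Call:
servo_tool(increments=[{"dp": [5.85, 0, 0.41], "rot": [0, -0.1396, 0], "claw": 255}, {"dp": [5.85, 0, 0.41], "rot": [0, -0.1396, 0], "claw": 255}, {"dp": [5.85, 0, 0.41], "rot": [0, -0.1396, 0], "claw": 255}])

```text
time: 56.05
position: [0.4478, -0.0058, 0.151]
eef_rot: [-89.9, -0.2, -13.7]
wrist_force: [4.1, -0.3, 4.0]
finger_gap: 0.012
```

Run:
```python
from h import *
s=st();d=np.array(s['position'][:2])-HUB;a=np.arctan2(d[1],d[0]);print(np.hypot(*d),np.degrees(a)%360)
F=np.array(s['wrist_force'][:2]);print('radial out',F@[np.cos(a),np.sin(a)],'tang',F@[-np.sin(a),np.cos(a)])
```

```text
56.05 [ 0.4478 -0.0058  0.151 ] [-89.91  -0.18 -13.72] F [ 4.1 -0.3  4. ] gap 0.012 q [-4.000e+00 -4.600e+00  1.251e+02  1.000e-01  5.930e+01  9.700e+00]
0.044315425859941034 256.048694322007
radial out -0.7196002133073902 tang 4.055905946824966
```

Call:
servo_tool(increments=[{"dp": [5.85, 0, 0.41], "rot": [0, -0.1396, 0], "claw": 255}, {"dp": [5.85, 0, 0.41], "rot": [0, -0.1396, 0], "claw": 255}, {"dp": [5.85, 0, 0.41], "rot": [0, -0.1396, 0], "claw": 255}, {"dp": [5.85, 0, 0.41], "rot": [0, -0.1396, 0], "claw": 255}])

```text
time: 56.45
position: [0.4711, -0.0054, 0.1509]
eef_rot: [-90.1, -0.2, 18.3]
wrist_force: [4.8, -1.3, 1.9]
finger_gap: 0.012
```

```bash
cat >> h.py <<'E'
def pol():
    s=st();d=np.array(s['position'][:2])-HUB;a=np.arctan2(d[1],d[0]);F=np.array(s['wrist_force'][:2])
    print('r',round(np.hypot(*d)*1000,1),'a',round(np.degrees(a)%360,1),'Fr',round(F@[np.cos(a),np.sin(a)],1),'Ft',round(F@[-np.sin(a),np.cos(a)],1))
E
python3 - <<'E'
from h import *
pol()
p=grab('wrist');c=p['color'][100:400,170:470];q=grab('scene')['color'][150:275,240:400]
cv2.imwrite('pics/w17.png',np.hstack([c,cv2.resize(q,(384,300))])[:,:,::-1])
E
```

```text
56.45 [ 0.4711 -0.0054  0.1509] [-90.08  -0.19  18.3 ] F [ 4.8 -1.3  1.9] gap 0.012 q [ -3.7  -1.9 122.6  -0.   59.1 -22. ]
r 44.4 a 286.5 Fr 2.6 Ft 4.2
```

View pics/w17.png

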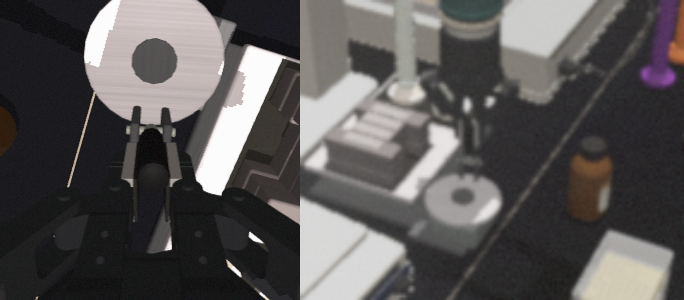

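Call:
servo_tool(increments=[{"dp": [5.85, 0, 0.6], "rot": [0, -0.1396, 0], "claw": 255}, {"dp": [5.85, 0, 0.6], "rot": [0, -0.1396, 0], "claw": 255}, {"dp": [5.85, 0, 0.6], "rot": [0, -0.1396, 0], "claw": 255}, {"dp": [5.85, 0, 0.6], "rot": [0, -0.1396, 0], "claw": 255}])

```text
time: 56.95
position: [0.4904, 0.0075, 0.1508]
eef_rot: [-90.3, -0.1, 50.3]
wrist_force: [6.3, -3.8, 0.3]
finger_gap: 0.0122
```

Call:
servo_tool(increments=[{"dp": [5.85, 0, 0.41], "rot": [0, -0.1396, 0], "claw": 255}, {"dp": [5.85, 0, 0.41], "rot": [0, -0.1396, 0], "claw": 255}, {"dp": [5.85, 0, 0.41], "rot": [0, -0.1396, 0], "claw": 255}, {"dp": [5.85, 0, 0.41], "rot": [0, -0.1396, 0], "claw": 255}])

```text
time: 57.35
position: [0.5004, 0.0287, 0.1508]
eef_rot: [-90.4, 0.1, 82.3]
wrist_force: [7.8, -4.8, -0.9]
finger_gap: 0.0121
```

```bash
python3 -c "
from h import *
pol()"
```

```text
57.35 [0.5004 0.0287 0.1508] [-9.039e+01  8.000e-02  8.233e+01] F [ 7.8 -4.8 -0.9] gap 0.0121 q [  0.5   1.4 119.3  -0.2  58.9 -81.7]
r 42.7 a 348.6 Fr 8.6 Ft -3.1
```

Call:
servo_tool(increments=[{"dp": [5.85, 0, 0.0], "rot": [0, -0.1396, 0], "claw": 255}, {"dp": [5.85, 0, 0.0], "rot": [0, -0.1396, 0], "claw": 255}, {"dp": [5.85, 0, 0.2], "rot": [0, -0.1396, 0], "claw": 255}])

```text
time: 57.65
position: [0.4998, 0.0463, 0.1508]
eef_rot: [-90.3, 0.2, 106.3]
wrist_force: [6.4, -4.3, 1.4]
finger_gap: 0.0125
```

Call:
servo_tool(increments=[{"dp": [5.85, 0, 0.41], "rot": [0, -0.1396, 0], "claw": 255}, {"dp": [5.85, 0, 0.41], "rot": [0, -0.1396, 0], "claw": 255}, {"dp": [5.85, 0, 0.41], "rot": [0, -0.1396, 0], "claw": 255}, {"dp": [0, 0, 0], "rot": [0, 0, 0], "claw": 255}])

```text
time: 58.05
position: [0.4914, 0.0625, 0.1509]
eef_rot: [-90.2, 0.3, 130.2]
wrist_force: [7.2, -1.1, 0.1]
finger_gap: 0.0123
```

```bash
python3 -c "
from h import *
pol()"
```

```text
58.05 [0.4914 0.0625 0.1509] [-90.23   0.26 130.22] F [ 7.2 -1.1  0.1] gap 0.0123 q [ 4.400e+00  7.000e-01  1.199e+02 -1.000e-01  5.900e+01 -1.258e+02]
r 41.5 a 37.5 Fr 5.1 Ft -5.2
```

Call:
servo_tool(increments=[{"dp": [0, 0, 0], "rot": [0, 0, 0], "claw": 130}, {"dp": [0, 0, 0], "rot": [0, 0, 0], "claw": 80}, {"dp": [0, 0, 0], "rot": [0, 0, 0], "claw": 80}, {"dp": [0, 0, 0], "rot": [0, 0, 0], "claw": 80}, {"dp": [0, -15, 0], "rot": [0, 0, 0], "claw": 80}])

```text
time: 58.55
position: [0.4868, 0.0624, 0.1625]
eef_rot: [-89.7, -0.2, 130.0]
wrist_force: [-0.1, -0.3, -0.4]
finger_gap: 0.0584
```

Call:
servo_tool(increments=[{"dp": [0, -30, 0], "rot": [0, 0, 0], "claw": 80}, {"dp": [0, -30, 0], "rot": [0, 0, 0], "claw": 80}, {"dp": [0, 0, 0], "rot": [0, 0.145, 0], "claw": 80}, {"dp": [0, 0, 0], "rot": [0, 0.145, 0], "claw": 80}, {"dp": [0, 0, 0], "rot": [0, 0.145, 0], "claw": 80}])

```text
time: 59.05
position: [0.4889, 0.0626, 0.2251]
eef_rot: [-90.0, -0.0, 104.7]
wrist_force: [-1.1, -0.4, 0.1]
finger_gap: 0.0586
```

Call:
servo_tool(increments=[{"dp": [0, 0, 0], "rot": [0, 0.145, 0], "claw": 80}, {"dp": [0, 0, 0], "rot": [0, 0.145, 0], "claw": 80}, {"dp": [0, 0, 0], "rot": [0, 0.145, 0], "claw": 80}, {"dp": [0, 0, 0], "rot": [0, 0.145, 0], "claw": 80}, {"dp": [0, 0, 0], "rot": [0, 0.145, 0], "claw": 80}])

```text
time: 59.55
position: [0.4887, 0.0625, 0.2245]
eef_rot: [-89.9, 0.0, 63.2]
wrist_force: [0.5, -0.2, 0.2]
finger_gap: 0.0588
```

Call:
servo_tool(increments=[{"dp": [0, 0, 0], "rot": [0, 0.145, 0], "claw": 80}, {"dp": [0, 0, 0], "rot": [0, 0.145, 0], "claw": 80}, {"dp": [0, 0, 0], "rot": [0, 0.145, 0], "claw": 80}, {"dp": [0, 0, 0], "rot": [0, 0.145, 0], "claw": 80}, {"dp": [0, 0, 0], "rot": [0, 0.145, 0], "claw": 80}])

```text
time: 60.05
position: [0.4887, 0.0625, 0.2245]
eef_rot: [-90.0, 0.1, 21.6]
wrist_force: [0.6, -0.1, -0.4]
finger_gap: 0.0587
```

Call:
servo_tool(increments=[{"dp": [0, 0, 0], "rot": [0, 0.145, 0], "claw": 80}, {"dp": [0, 0, 0], "rot": [0, 0.145, 0], "claw": 80}, {"dp": [0, 0, 0], "rot": [0, 0.145, 0], "claw": 80}, {"dp": [0, 0, 0], "rot": [0, 0.145, 0], "claw": 80}, {"dp": [0, 0, 0], "rot": [0, 0.145, 0], "claw": 80}])

```text
time: 60.55
position: [0.4887, 0.0625, 0.2245]
eef_rot: [-90.0, 0.1, -19.9]
wrist_force: [-0.9, -1.0, 0.4]
finger_gap: 0.0586
```

Call:
servo_tool(increments=[{"dp": [0, 0, 0], "rot": [0, 0.145, 0], "claw": 80}, {"dp": [0, 0, 0], "rot": [0, 0.145, 0], "claw": 80}, {"dp": [0, 0, 0], "rot": [0, 0.145, 0], "claw": 80}, {"dp": [0, 0, 0], "rot": [0, 0.145, 0], "claw": 80}, {"dp": [0, 0, 0], "rot": [0, 0, 0], "claw": 80}])

```text
time: 61.05
position: [0.4887, 0.0625, 0.2245]
eef_rot: [-90.0, 0.0, -52.8]
wrist_force: [0.5, -0.2, 0.2]
finger_gap: 0.0582
```

Run:
```python
from h import *
pol()
p=grab('wrist','w18')
for t in (75,90): print(np.round(proj(p,handle(37.5,t,0))),np.round(proj(p,handle(37.5,t))))
for r in eyes.outline_of(p,'handle_grip'):
    ys,xs=np.nonzero(np.array(r['mask']));print(round(r['confidence'],2),np.round(r['at']),xs.min(),xs.max(),ys.min(),ys.max())
to(.4914,.0625,.1509)
```

```text
61.05 [0.4887 0.0625 0.2245] [-9.005e+01  4.000e-02 -5.281e+01] F [ 0.5 -0.2  0.2] gap 0.0582 q [  4.4  -3.5 115.7   0.   67.8  57.2]
r 39.4 a 40.0 Fr 0.3 Ft -0.5
[324. 194.] [325. 257.]
[324. 194.] [325. 230.]
0.81 [326. 227.] 316 335 191 258
61.15 [0.4889 0.0625 0.2247] [-9.003e+01  2.000e-02 -5.259e+01] F [ 0.   0.5 -0.1] gap 0.0584 q [  4.4  -3.5 115.7   0.   67.8  57. ]
dp [ 1.6 73.7  2. ]
```

Call:
servo_tool(increments=[{"dp": [1.5, 30, 0], "rot": [0, 0, 0], "claw": 80}, {"dp": [0, 25, 0], "rot": [0, 0, 0], "claw": 80}, {"dp": [0, 19, 0], "rot": [0, 0, 0], "claw": 80}, {"dp": [0, 0, 0], "rot": [0, 0, 0], "claw": 80}, {"dp": [0, 0, 0], "rot": [0, 0, 0], "claw": 80}])

```text
time: 61.65
position: [0.4899, 0.0613, 0.1509]
eef_rot: [-90.0, 0.0, -52.7]
wrist_force: [0.1, -0.7, 0.7]
finger_gap: 0.0588
```

Call:
servo_tool(increments=[{"dp": [0, 0, 0], "rot": [0, 0, 0], "claw": 150}, {"dp": [0, 0, 0], "rot": [0, 0, 0], "claw": 180}, {"dp": [0, 0, 0], "rot": [0, 0, 0], "claw": 255}, {"dp": [0, 0, 0], "rot": [0, 0, 0], "claw": 255}, {"dp": [0, 0, 0], "rot": [0, 0, 0], "claw": 255}], newtons=35)

```text
time: 62.15
position: [0.491, 0.0612, 0.1521]
eef_rot: [-89.9, -0.1, -52.8]
wrist_force: [-0.1, -1.6, 4.5]
finger_gap: 0.0129
```

Call:
servo_tool(increments=[{"dp": [0, 0, 2], "rot": [0, 0, 0], "claw": 255}, {"dp": [0, 0, 2], "rot": [0, 0, 0], "claw": 255}, {"dp": [0, 0, 0], "rot": [0, 0, 0], "claw": 255}], newtons=45)

```text
time: 62.45
position: [0.4922, 0.0623, 0.1522]
eef_rot: [-90.3, -0.0, -52.7]
wrist_force: [-6.6, -6.0, 13.8]
finger_gap: 0.0125
```

```bash
python3 -c "
from h import *
pol()"
```

```text
62.45 [0.4922 0.0623 0.1522] [-9.026e+01 -5.000e-02 -5.272e+01] F [-6.6 -6.  13.8] gap 0.0125 q [  4.5   1.1 119.5  -0.2  59.7  57.3]
r 42.0 a 36.7 Fr -8.9 Ft -0.9
```

Call:
servo_tool(increments=[{"dp": [-5.85, 0, -1.4], "rot": [0, -0.1396, 0], "claw": 255}, {"dp": [-5.85, 0, -0.8], "rot": [0, -0.1396, 0], "claw": 255}, {"dp": [-5.85, 0, -0.41], "rot": [0, -0.1396, 0], "claw": 255}, {"dp": [-5.85, 0, -0.41], "rot": [0, -0.1396, 0], "claw": 255}])

```text
time: 62.85
position: [0.4737, 0.0749, 0.1522]
eef_rot: [-90.2, -0.1, -20.4]
wrist_force: [1.5, -5.6, 7.2]
finger_gap: 0.0124
```

Call:
servo_tool(increments=[{"dp": [-5.85, 0, -0.41], "rot": [0, -0.1396, 0], "claw": 255}, {"dp": [-5.85, 0, -0.41], "rot": [0, -0.1396, 0], "claw": 255}, {"dp": [-5.85, 0, -0.41], "rot": [0, -0.1396, 0], "claw": 255}])

```text
time: 63.15
position: [0.4578, 0.0777, 0.1522]
eef_rot: [-90.2, -0.2, 3.6]
wrist_force: [2.3, -8.2, 6.3]
finger_gap: 0.0123
```

```bash
python3 -c "
from h import *
pol()"
```

```text
63.15 [0.4578 0.0777 0.1522] [-90.22  -0.2    3.59] F [ 2.3 -8.2  6.3] gap 0.0123 q [  6.7  -2.8 123.2  -0.3  59.3   3.3]
r 40.5 a 91.0 Fr -8.3 Ft -2.1
```

Call:
servo_tool(increments=[{"dp": [-5.85, 0, -1.2], "rot": [0, -0.1396, 0], "claw": 255}, {"dp": [-5.85, 0, -1.0], "rot": [0, -0.1396, 0], "claw": 255}, {"dp": [-5.85, 0, -0.41], "rot": [0, -0.1396, 0], "claw": 255}, {"dp": [-5.85, 0, -0.41], "rot": [0, -0.1396, 0], "claw": 255}])

```text
time: 63.55
position: [0.4362, 0.0699, 0.1522]
eef_rot: [-90.2, -0.2, 35.5]
wrist_force: [2.0, -3.3, 4.0]
finger_gap: 0.0122
```

Call:
servo_tool(increments=[{"dp": [-5.85, 0, -0.41], "rot": [0, -0.1396, 0], "claw": 255}, {"dp": [-5.85, 0, -0.41], "rot": [0, -0.1396, 0], "claw": 255}, {"dp": [-5.85, 0, -0.41], "rot": [0, -0.1396, 0], "claw": 255}])

```text
time: 63.85
position: [0.4244, 0.0572, 0.1522]
eef_rot: [-90.2, -0.1, 59.5]
wrist_force: [2.8, -2.1, 3.4]
finger_gap: 0.0126
```

```bash
python3 -c "
from h import *
pol()"
```

```text
63.85 [0.4244 0.0572 0.1522] [-90.23  -0.11  59.52] F [ 2.8 -2.1  3.4] gap 0.0126 q [  4.4  -7.1 127.2  -0.   59.7 -55.1]
r 39.6 a 149.6 Fr -3.4 Ft 0.4
```

Call:
servo_tool(increments=[{"dp": [-5.85, 0, -0.2], "rot": [0, -0.1396, 0], "claw": 255}, {"dp": [-5.85, 0, -0.2], "rot": [0, -0.1396, 0], "claw": 255}])

```text
time: 64.05
position: [0.4197, 0.0466, 0.1522]
eef_rot: [-90.3, -0.1, 75.5]
wrist_force: [3.1, -1.4, 2.6]
finger_gap: 0.0122
```

Call:
servo_tool(increments=[{"dp": [-5.85, 0, -0.41], "rot": [0, -0.1396, 0], "claw": 255}, {"dp": [-5.85, 0, -0.41], "rot": [0, -0.1396, 0], "claw": 255}])

```text
time: 64.25
position: [0.4181, 0.0351, 0.1522]
eef_rot: [-90.3, 0.0, 91.5]
wrist_force: [2.0, -0.2, 3.4]
finger_gap: 0.0126
```

Call:
servo_tool(increments=[{"dp": [-3, 0, -0.1], "rot": [0, -0.07, 0], "claw": 255}, {"dp": [-3, 0, -0.1], "rot": [0, -0.07, 0], "claw": 255}])

```text
time: 64.45
position: [0.4187, 0.0293, 0.1522]
eef_rot: [-90.2, 0.0, 99.3]
wrist_force: [2.2, -1.3, 4.8]
finger_gap: 0.0124
```

Run:
```python
from h import *
pol()
q=grab('top')
print(*rects(q,(268,360,145,205),140,255,.087,300),sep='\n')
```

```text
64.45 [0.4187 0.0293 0.1522] [-9.024e+01  2.000e-02  9.933e+01] F [ 2.2 -1.3  4.8] gap 0.0124 q [  0.6  -8.1 128.1   0.   59.8 -98.8]
r 40.6 a 191.2 Fr -1.9 Ft 1.7
(array([ 0.6053, -0.0619]), np.float64(1.9), array([0.265, 0.179]), 3853)
(array([ 0.6053, -0.1374]), np.float64(1.7), array([0.156, 0.088]), 922)
```

Call:
servo_tool(increments=[{"dp": [-3, 0, -0.1], "rot": [0, -0.07, 0], "claw": 255}, {"dp": [-3, 0, -0.1], "rot": [0, -0.07, 0], "claw": 255}])

```text
time: 64.7
position: [0.4197, 0.0244, 0.1522]
eef_rot: [-90.2, -0.1, 107.2]
wrist_force: [0.8, 7.9, 5.7]
finger_gap: 0.0124
```

Call:
servo_tool(increments=[{"dp": [-3, 0, -0.1], "rot": [0, -0.07, 0], "claw": 255}, {"dp": [-3, 0, -0.1], "rot": [0, -0.07, 0], "claw": 255}])

```text
time: 64.9
position: [0.4197, 0.0221, 0.1519]
eef_rot: [-90.1, -0.6, 115.2]
wrist_force: [-6.5, 20.8, 14.6]
finger_gap: 0.0125
```

```bash
python3 -c "
from h import *
pol()"
```

```text
64.9 [0.4197 0.0221 0.1519] [-90.11  -0.57 115.17] F [-6.5 20.8 14.6] gap 0.0125 q [  -0.8   -7.8  127.8    0.6   60.1 -116.3]
r 41.7 a 201.3 Fr -1.5 Ft -21.8
```

Call:
servo_tool(increments=[{"dp": [0, 0, 0], "rot": [0, 0, 0], "claw": 255}, {"dp": [0, 0, 0], "rot": [0, 0, 0], "claw": 255}, {"dp": [0, 0, 0], "rot": [0, 0, 0], "claw": 255}, {"dp": [2, 0, 0], "rot": [0, 0.04, 0], "claw": 255}, {"dp": [2, 0, 0], "rot": [0, 0.04, 0], "claw": 255}])

```text
time: 65.4
position: [0.4186, 0.0236, 0.1519]
eef_rot: [-90.0, -0.2, 110.5]
wrist_force: [-2.7, 3.9, 8.7]
finger_gap: 0.0117
```

Call:
servo_tool(increments=[{"dp": [0, 0, 0], "rot": [0, 0, 0], "claw": 255}, {"dp": [0, 0, 0], "rot": [0, 0, 0], "claw": 255}, {"dp": [0, 0, 0], "rot": [0, 0, 0], "claw": 255}], newtons=25)

```text
time: 65.7
position: [0.4186, 0.0235, 0.1519]
eef_rot: [-90.0, -0.2, 110.6]
wrist_force: [-3.4, 7.0, 10.0]
finger_gap: 0.012
```

```bash
python3 -c "
from h import *
pol()"
```

```text
65.7 [0.4186 0.0235 0.1519] [-90.03  -0.22 110.57] F [-3.4  7.  10. ] gap 0.012 q [  -0.4   -8.   128.     0.3   60.  -111.1]
r 42.2 a 198.9 Fr 0.9 Ft -7.8
```

Call:
servo_tool(increments=[{"dp": [0, 0.8, -9.5], "rot": [0, 0, 0], "claw": 255}, {"dp": [0, 2.5, -9.3], "rot": [0, 0, 0], "claw": 255}, {"dp": [0, 4, -8.7], "rot": [0, 0, 0], "claw": 255}])

```text
time: 66.0
position: [0.4427, 0.0306, 0.143]
eef_rot: [-89.7, 0.0, 110.6]
wrist_force: [-4.8, -7.2, 3.3]
finger_gap: 0.0116
```

Call:
servo_tool(increments=[{"dp": [0, 5.5, -7.9], "rot": [0, 0, 0], "claw": 255}, {"dp": [0, 6.8, -6.8], "rot": [0, 0, 0], "claw": 255}, {"dp": [0, 7.9, -5.5], "rot": [0, 0, 0], "claw": 255}])

```text
time: 66.3
position: [0.464, 0.037, 0.1238]
eef_rot: [-89.9, 0.2, 110.5]
wrist_force: [-0.4, -12.7, 8.0]
finger_gap: 0.012
```

Call:
servo_tool(increments=[{"dp": [0, 8.7, -4], "rot": [0, 0, 0], "claw": 255}, {"dp": [0, 9.3, -2.5], "rot": [0, 0, 0], "claw": 255}, {"dp": [0, 0, 0], "rot": [0, 0, 0], "claw": 255}])

```text
time: 66.6
position: [0.4747, 0.0396, 0.1066]
eef_rot: [-90.6, 0.3, 110.4]
wrist_force: [11.6, -6.4, -3.6]
finger_gap: 0.0119
```

Run:
```python
from h import *
pol()
p=grab('wrist')
for a in(198,):
  for t in (0,10,30): print(t,np.round(proj(p,handle(a,t,0))),np.round(proj(p,handle(a,t))))
for r in eyes.outline_of(p,'handle_grip'):
    ys,xs=np.nonzero(np.array(r['mask']));print(round(r['confidence'],2),np.round(r['at']),xs.min(),xs.max(),ys.min(),ys.max())
```

```text
66.6 [0.4747 0.0396 0.1066] [-90.56   0.31 110.45] F [11.6 -6.4 -3.6] gap 0.0119 q [ 1.900e+00  1.700e+00  1.243e+02 -1.000e-01  5.330e+01 -1.085e+02]
r 16.4 a 8.5 Fr 10.5 Ft -8.1
0 [331. 156.] [323. 303.]
10 [331. 156.] [324. 319.]
30 [331. 156.] [325. 346.]
0.62 [325. 233.] 310 344 158 312
```

Call:
servo_tool(increments=[{"dp": [0, 5, 0.5], "rot": [0, 0, 0], "claw": 255}, {"dp": [0, 5, 0.5], "rot": [0, 0, 0], "claw": 255}, {"dp": [0, 0, 0], "rot": [0, 0, 0], "claw": 255}, {"dp": [0, 0, 0], "rot": [0, 0, 0], "claw": 255}])

```text
time: 67.1
position: [0.4755, 0.0397, 0.1024]
eef_rot: [-90.7, 0.3, 110.5]
wrist_force: [-1.2, -5.5, 30.9]
finger_gap: 0.012
```

Call:
servo_tool(increments=[{"dp": [0, 0, 0], "rot": [0, 0, 0], "claw": 150}, {"dp": [0, 0, 0], "rot": [0, 0, 0], "claw": 100}, {"dp": [0, 0, 0], "rot": [0, 0, 0], "claw": 80}, {"dp": [0, 0, 0], "rot": [0, 0, 0], "claw": 80}])

```text
time: 67.5
position: [0.4672, 0.0405, 0.0941]
eef_rot: [-89.8, -0.1, 110.7]
wrist_force: [-0.1, 0.3, 0.5]
finger_gap: 0.0589
```

Call:
servo_tool(increments=[{"dp": [0, -20, 0], "rot": [0, 0, 0], "claw": 80}, {"dp": [0, -30, 0], "rot": [0, 0, 0], "claw": 80}, {"dp": [0, -40, 0], "rot": [0, 0, 0], "claw": 80}, {"dp": [0, -40, 10], "rot": [0, 0, 0], "claw": 80}, {"dp": [0, -40, 20], "rot": [0, 0, 0], "claw": 80}])

```text
time: 68.0
position: [0.4402, 0.0301, 0.2659]
eef_rot: [-89.9, -0.0, 110.7]
wrist_force: [0.9, -0.4, 0.5]
finger_gap: 0.0591
```

Call:
servo_tool(increments=[{"dp": [0, -40, 20], "rot": [0, 0, 0], "claw": 80}, {"dp": [0, 0, 0], "rot": [0, 0, 0], "claw": 80}, {"dp": [0, 0, 0], "rot": [0, 0, 0], "claw": 80}, {"dp": [0, 0, 0], "rot": [0, 0, 0], "claw": 80}, {"dp": [0, 0, 0], "rot": [0, 0, 0], "claw": 80}])

```text
time: 68.5
position: [0.4211, 0.0229, 0.3031]
eef_rot: [-89.8, -0.1, 110.7]
wrist_force: [-0.9, 0.9, -0.7]
finger_gap: 0.0586
```

Run:
```python
from h import *
pol()
p=grab('wrist','w20')
for a in(195,200):
  for t in (0,10,20): print(a,t,np.round(proj(p,handle(a,t,0))),np.round(proj(p,handle(a,t))))
for r in eyes.outline_of(p,'handle_grip'):
    ys,xs=np.nonzero(np.array(r['mask']));print(round(r['confidence'],2),np.round(r['at']),xs.min(),xs.max(),ys.min(),ys.max())
for z in(.05,.085): print('stage front-left corner',z,np.round(proj(p,[.605-.085-.0016,.009+.055,z])))
```

```text
68.5 [0.4211 0.0229 0.3031] [-8.9780e+01 -9.0000e-02  1.1068e+02] F [-0.9  0.9 -0.7] gap 0.0586 q [  -0.3  -14.8  117.     0.    78.  -111. ]
r 40.0 a 200.9 Fr 0.5 Ft -1.2
195 0 [324. 176.] [317. 239.]
195 10 [324. 176.] [317. 243.]
195 20 [324. 176.] [317. 246.]
200 0 [321. 176.] [320. 239.]
200 10 [321. 176.] [320. 243.]
200 20 [321. 176.] [320. 246.]
0.77 [321. 209.] 311 327 177 240
stage front-left corner 0.05 [323. 244.]
stage front-left corner 0.085 [323. 256.]
```

View pics/w20.png

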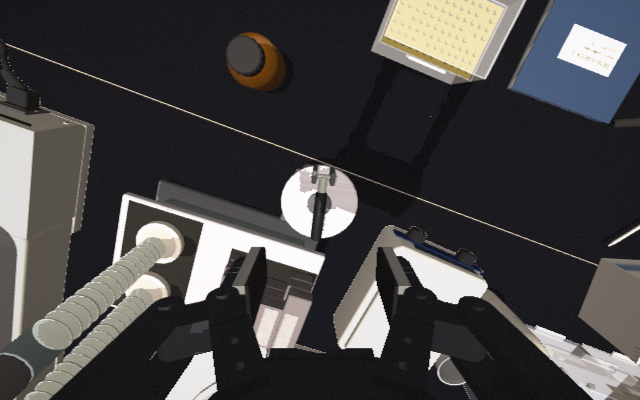

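Run:
```python
from h import *
p=grab('top')
plate(p,.140)
c=p['color'][135:240,255:365];cv2.imwrite('pics/t9.png',cv2.resize(c,None,fx=5,fy=5,interpolation=cv2.INTER_CUBIC)[:,:,::-1])
print('mat centre proj',(proj(p,[.605,.009,.0875])-[255,135])*5,'plate top',(proj(p,[.605,.009,.1415])-[255,135])*5)
```

```text
(0.83, array([0.5997, 0.011 ]), array([103., 103.]), 2.1)
mat centre proj [183.96323074 188.10675209] plate top [178.34670337 176.48277582]
```

View pics/t9.png

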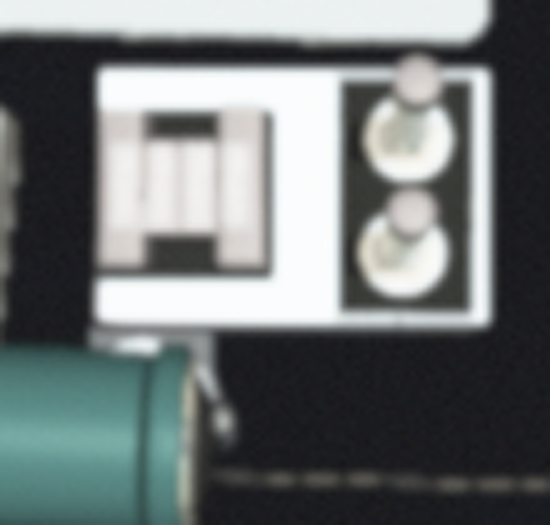

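```bash
python3 -c "
from h import *
st();print(robot.finish_job())"
```

```text
68.7 [0.4216 0.0229 0.3042] [-8.9880e+01 -5.0000e-02  1.1068e+02] F [ 0.7 -0.3 -0.6] gap 0.0587 q [  -0.3  -14.8  116.9    0.    78.1 -111. ]
the job is handed in; nothing more can be done
None
```

I loaded the lift, wound it to its top stop, folded the handle flat and handed the job in at 68.7 s. No verdict is reported.

**What I did:** I piled the three plates on the square mat and stood both clear cylinders on the long mat, leaving the purple and orange look-alikes alone. Then I stood the handle up, wound the crank to its stop and folded the handle down until it met its stop.

**Last checks:**
- **Plates:** the top plate measured about 3 mm from the mat centre and within about 1° of square.
- **Cylinders:** both stand upright on the long mat.
- **Stage:** the winding force jumped to about 22 N after roughly 380° of turn, which fits the crank's top stop. The stage edge in the wrist picture also fits the raised height, but I did not measure that height precisely.
- **Handle:** it reads close to 0° in the wrist picture, and the arm is clear of everything.
- **Squeeze bottle and beaker:** I did not measure them again at the end. No move came near them.

**What went wrong:**
- The first grip on one plate slipped off because it was too high. I gripped it again lower.
- The first winding try, with the tool held at a fixed angle, slipped off the handle and let it fold to about 65°. I stood it up again and wound with the tool turning along, regripping once.
- Wrist-camera and top-camera positions differed by 2 to 4 mm.
- I viewed about 20 pictures, over the budget of 14.

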